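# Prise open the tooth's specimen case

### The job

The fossil tooth belongs in the specimen case that it lies directly behind. Pick up the chisel, put its blade down through the gap in front of that case's lid and, without forcing it, lever the lid open to clearly more than half of a right angle, so that it stays up; then lay the chisel gently back down flat on the glass plate. Touch the cases with nothing but the chisel, and leave the other case shut and everything else where it is.

Things in the scene. Friction and masses are not known exactly. Their poses are not given: they have to be found in the camera images.
- chisel: flat chisel, 220 mm, 90 g, loose on the glass plate. Black handle 20 wide (y) x 18 high (z), x = -60 to +45 mm, yellow end cap; steel ferrule to +60; straight steel blade 16 wide (y) x 2.6 thick (z) to x = +160, centred 9 mm above the underside. Origin: on the handle's underside near its middle; +x towards the tip, z up as it lies
- chisel_grip (a point): place to grip, near the centre of mass: on the handle's axis, 30 mm from the body's origin towards the tip, 9 mm above its underside
- chisel_tip (a point): middle of the blade's tip edge, 130 mm beyond chisel_grip
- glass: green-tinted glass cutting plate fixed on the bench, 260 (x) x 220 (y) x 6 mm; origin: centre of its underside
- case_a: aluminium specimen case a, fixed; both alike: 130 (x) x 116 (y) x 42 mm high, hollow, walls 6 mm (back 14). Origin: centre of underside; front is -x, hinge at +x. Its grey lid (91 x 101 x 4 mm) lies sunken between the walls, top flush with them; an open gap 18 mm wide runs between the front wall's inside and the lid's front edge (at x = -41 mm). Inner floor 8 mm above bench
- case_b: aluminium specimen case b, fixed; both alike: 130 (x) x 116 (y) x 42 mm high, hollow, walls 6 mm (back 14). Origin: centre of underside; front is -x, hinge at +x. Its grey lid (91 x 101 x 4 mm) lies sunken between the walls, top flush with them; an open gap 18 mm wide runs between the front wall's inside and the lid's front edge (at x = -41 mm). Inner floor 8 mm above bench
- lid_a (a joint): hinge angle of the lid of case a, rad: 0 shut, grows as the front edge rises, stops at 1.5; the stiff hinge holds the lid where it is left (about 1 N at the edge moves it)
- lid_a_edge (a point): middle of the upper front edge of the lid of case a (moves with the lid); 91 mm from the hinge, the lid is 4 mm thick below it
- lid_a_hinge (a point): middle of the hinge axis of the lid of case a, level with the lid's top, 42 mm above the bench, 50 mm behind the centre of the case
- lid_b (a joint): hinge angle of the lid of case b, rad: 0 shut, grows as the front edge rises, stops at 1.5; the stiff hinge holds the lid where it is left (about 1 N at the edge moves it)
- lid_b_edge (a point): middle of the upper front edge of the lid of case b (moves with the lid); 91 mm from the hinge, the lid is 4 mm thick below it
- lid_b_hinge (a point): middle of the hinge axis of the lid of case b, level with the lid's top, 42 mm above the bench, 50 mm behind the centre of the case
- tooth: fossil molar, brown, blocky with ridges on top and two roots, 50 x 30 x 34 mm, loose on the bench behind (+x side of) one of the cases; origin: centre of its underside
- jar: small clear jar with a white cap, 42 diameter x 45 mm, loose behind the other case; origin: centre of its underside
- tin_full: round aluminium tin of metal chips, 66 diameter x 29 mm, bystander; origin: centre of its underside
- tin_lid: flat round tin lid, 68 diameter x 12 mm, bystander; origin: centre of its underside
- tweezers: steel tweezers, 130 x 25 x 6 mm, lying flat, bystander; origin: underside, middle
- well_plate: white well plate, 86 x 127 x 15 mm, bystander; origin: centre of its underside
- beaker: glass beaker, 60 diameter x 70 mm, bystander; origin: centre of its underside
Not all that is in view belongs to the job. What is shaped like the chisel but turquoise is not meant.

How it is judged:
By the outcome, as a careful person would: the job done as asked, in the order asked, and still so for the second after the job is handed in, with the robot touching nothing.
It also fails if it takes over 54 s, if anything falls off the work surface, if the arm or the gripper's body presses on something with over 40 N, if the wrist force passes 120 N, or if a joint passes its speed limit or range.

### The arm

A 6-joint arm with a two-finger parallel gripper is mounted at the origin on the work surface. World frame = base frame: x ahead of the robot, y to its left, z up, the work surface at z = 0. Lengths are in m, angles in degrees, forces in N, time in s.
With the tool pointing down it reaches from about 0.375 to 0.9 m from the base axis. Payload 3.1 kg.
Tool frame: the origin (TCP) lies at the very end of the fingers, on their centre line; the grasp point (between the pads) lies 19 mm behind it; z points along the fingers, y is the line along which they close (so a half turn about z gives the same grasp; the last joint's range is limited). The gripper opens to 87 mm and grips with 3 to 60 N. Pads are 19 mm wide; open, the fingers measure 117 mm over their backs; the gripper's body (75 mm by 190 mm) begins 51 mm behind the grasp point.
Start: joints at [64.945, 30.224, 82.088, -0, 67.689, -10.227], TCP at [0.16, 0.604, 0.223] pointing down, gripper open.
Joint ranges: [-176.69, 176.69], [-43.24, 126.21], [12.49, 139.97], [-82, 262], [0, 151.66], [-163.58, 163.58]. Speed limits (degrees/s): [159.86, 159.86, 180, 180, 180, 180].

### API

Orientations are given as a 3x3 rotation matrix whose columns are the frame's x, y, z axes.
In Python, from rig import bot gives the robot as it stands.
- The arm moves only by the tool move_arm, never from a script. Its argument "increments" is a list of rows, each an object with "xyz": the shift along the tool's x, y, z in mm, a list of three; "roll": the turn about the tool's z in rad; "grip": the opening in per cent of the stroke, from 0 (shut) to 100 (fully open). A call has 1 to 5 rows; each row shifts and turns the commanded pose from where the row before left it, along the tool's axes as they then stand; what a row does not reach is not made up. A row lasts 1/12 s, in which the tool goes at most 41.7 mm and 7.16 degrees, less where a joint would pass 70% of its speed; a pose out of reach is approached as far as the arm can. A call is refused whole if a number of a shift passes 41.7 or a number of a turn 0.125, either way. A call with a gripper value outside its range is refused whole. The fingers move at their own pace and stop on an object; the grip force is fixed at half the most. Time passes only in rows, so rows that do not move let the fingers close. It gives the time, the measured TCP pose, the force, the opening and the grip force at its end, in the units of the state.
- bot.read_state(): the state, without advancing time (a new reading comes with each control period).
- bot.capture(name): name is "scene" or "top"; returns (picture, depth): 400x640x3 uint8, red, green, blue; 400x640 float32, m along the optical axis (not along the pixel's ray), 0 where there is no reading.
- bot.camera_model(name): a dict with "intrinsics" (3x3 intrinsics, pixels), "rvec" (rotation vector, rad) and "tvec" (3), from world to camera coordinates, as OpenCV has them. Camera axes: x right, y down, z forward; pixel columns grow to the right and rows downward; lengths in m; the calibration is good to about 2 mm. A picture is of the moment at which its call begins. camera_model takes no time and is no camera call.
- bot.hand_in(): hands the job in; it is judged then, once.
Trained networks look in the newest picture that a camera, given by its name, has taken for a name from the list of things; names that differ only in an ending like _2 or _b are one class to them, and where a whole thing is asked for, a point or a joint stands for the part that bears it (a point fixed in the world has none). Each returns a list of dicts, best first, with "conf" (0 to 1); they miss things now and then, are a little off and sometimes report something else, mostly with a low value. They report only what shows in the picture. A call takes as long as a camera call. They do not tell look-alikes from the thing itself.
- bot.spot_in(label, camera): "at" ([x, y, z] in m, in the coordinates of the camera as it stood for that picture, good to about 4 mm: the middle of the surface that is visible of it).
- bot.trace(label, camera): "mask" (400x640 bool, what is visible of it).
The state is a dict: "time_s": time; "joint_positions": joint angles; "qvel": joint speeds; "tau": joint torques, N m; "position": TCP position; "tcp_rot": TCP orientation; "force": force on the tool from outside, world axes, zero at the start; "moment": the same for the moment, N m; "opening": opening from 0.0 (shut) to 1.0 (fully open); "grasp_force": force on a finger pad.
Only numpy, scipy, OpenCV 4.12 (cv2) and the standard library are available. Lean on these libraries where they do the work, as an engineer would, in place of code of your own. Each camera call takes 0.05 s, during which the arm holds its last target. There are 200 camera calls.

## Working session

There is one attempt and no reset: what is moved stays moved. The work goes in short steps, Python scripts to look and compute and a tool call to move; the robot and the scene stay as the last step left them, time stands still between calls to the robot, and variables do not carry over. Pictures are saved under pics/ and viewed, at most 10 in all, crops included, and the job is handed in when it is done.

Besides the shell and the picture viewer there is one more tool, called as a command line: name --argument value ..., lists and objects as JSON in quotes. move_arm: Moves the arm, as the interface text tells. Its arguments: {"type":"object","properties":{"increments":{"type":"array"}},"required":["increments"]}

```bash
mkdir -p pics; ls; cat > h.py <<'E'
import numpy as np, cv2
from rig import bot
def cam(n):
    m=bot.camera_model(n); K=np.array(m["intrinsics"]); R=cv2.Rodrigues(np.array(m["rvec"],float))[0]; t=np.array(m["tvec"],float).ravel()
    return K,R,t
def toworld(n,p):
    K,R,t=cam(n); return (np.atleast_2d(p)-t)@R
def cloud(n,d):
    K,R,t=cam(n); v,u=np.mgrid[0:400,0:640]
    P=np.stack([(u-K[0,2])/K[0,0]*d,(v-K[1,2])/K[1,1]*d,d],-1)
    return (P-t)@R
def px(n,w):
    K,R,t=cam(n); p=(np.atleast_2d(w)@R.T+t)@K.T; return p[:,:2]/p[:,2:]
E
python3 - <<'E'
from h import *
for n in("scene","top"):
    im,d=bot.capture(n); cv2.imwrite(f"pics/{n}0.png",im[:,:,::-1]); np.savez(f"{n}0",im=im,d=d)
    K,R,t=cam(n); print(n,(-R.T@t).round(3))
    for l in("chisel","case_a","tooth","jar","glass"):
        print(l,[(round(o["conf"],2),toworld(n,o["at"])[0].round(3)) for o in bot.spot_in(l,n)])
s=bot.read_state(); print(s["tcp_rot"],s["opening"],s["time_s"])
E
```

```text
pics
scene [1.061 0.455 0.707]
chisel [(0.96, array([ 0.562, -0.254,  0.014])), (0.77, array([ 0.217, -0.32 ,  0.007]))]
case_a [(0.96, array([0.58 , 0.276, 0.042])), (0.94, array([0.577, 0.003, 0.041]))]
tooth [(0.94, array([0.681, 0.268, 0.031])), (0.29, array([ 0.563, -0.001,  0.042]))]
jar [(0.9, array([ 0.668, -0.02 ,  0.034]))]
glass [(0.86, array([ 0.546, -0.264,  0.005]))]
top [0.34  0.058 1.16 ]
chisel [(0.78, array([ 0.215, -0.323,  0.014])), (0.66, array([ 0.559, -0.25 ,  0.026])), (0.61, array([0.414, 0.331, 0.005])), (0.32, array([0.679, 0.268, 0.029]))]
case_a [(0.67, array([ 0.556, -0.008,  0.042])), (0.64, array([0.563, 0.273, 0.048])), (0.47, array([ 0.554, -0.254,  0.023])), (0.16, array([0.567, 0.272, 0.041]))]
tooth [(0.78, array([0.678, 0.267, 0.029]))]
jar [(0.58, array([ 0.659, -0.028,  0.047])), (0.51, array([ 0.558, -0.249,  0.024]))]
glass [(0.95, array([ 0.532, -0.272,  0.005]))]
[[-9.66694273e-01  2.55933940e-01 -2.95682189e-05]
 [ 2.55933940e-01  9.66694273e-01 -1.02451053e-05]
 [ 2.59613577e-05 -1.74713954e-05 -1.00000000e+00]] 0.996872520680963 0.6
```

View pics/scene0.png

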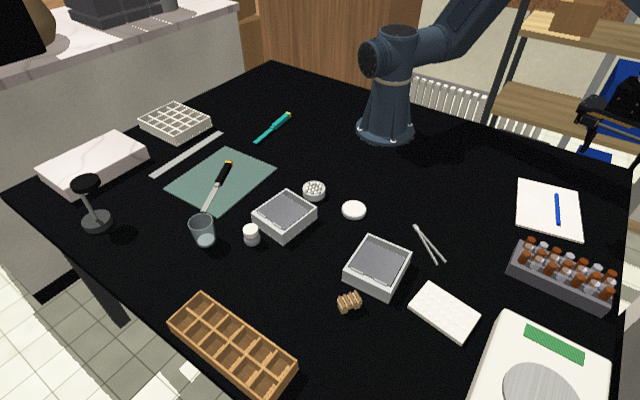

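View pics/top0.png

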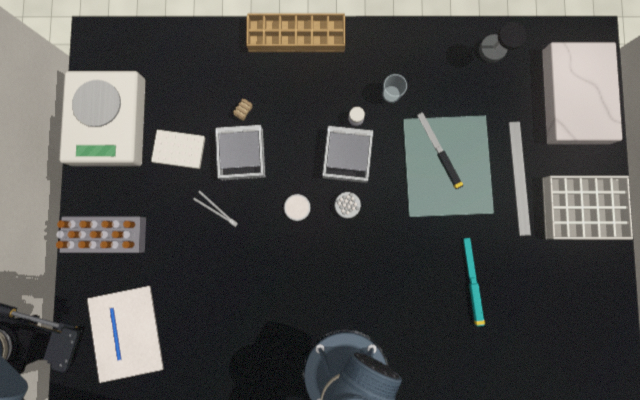

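The left case (px ~240,152), with the tooth at (243,108), is the target. The black chisel lies on the glass with its tip at (420,115) and its cap at (462,187). The jar is behind the other case. The tool can't tilt, so the chisel has to pivot in the grip. Next I'll measure poses.

```bash
python3 - <<'E'
from h import *
z=np.load("top0.npz"); W=cloud("top",z["d"]); im=z["im"]
def rect(m,name):
    p=W[m][:,:2]; c,s,a=cv2.minAreaRect((p*1000).astype(np.float32)); print(name,m.sum(),np.round(c),np.round(s),round(a,1),"z",np.percentile(W[m][:,2],[5,50,95]).round(4))
v,u=np.mgrid[0:400,0:640]
for n,(a,b,c,d_) in dict(caseA=(205,275,115,190),caseB=(315,380,118,190)).items():
    m=(u>a)&(u<b)&(v>c)&(v<d_)&(W[...,2]>.034)&(W[...,2]<.05)
    m=cv2.morphologyEx(m.astype(np.uint8),cv2.MORPH_OPEN,np.ones((3,3)))>0; rect(m,n)
g=(u>395)&(u<500)&(v>108)&(v<222)&(im.astype(int).sum(-1)>200)&(W[...,2]<.012); g=cv2.morphologyEx(g.astype(np.uint8),cv2.MORPH_OPEN,np.ones((3,3)))>0; rect(g,"glass")
# chisel handle: dark in glass region and high
h=(u>405)&(u<490)&(v>145)&(v<195)&(im.astype(int).sum(-1)<150); h=cv2.morphologyEx(h.astype(np.uint8),cv2.MORPH_OPEN,np.ones((3,3)))>0; rect(h,"handle")
bl=(u>410)&(u<450)&(v>108)&(v<155)&(im.min(-1)>140); rect(bl,"blade")
ye=(u>440)&(u<480)&(v>170)&(v<200)&(im[...,0]>120)&(im[...,2]<90); rect(ye,"cap")
for n,(a,b,c,d_) in dict(tweez=(190,240,188,230),tinlid=(282,312,192,223),tinfull=(333,363,190,220),plate=(148,208,128,170),gridbox=(540,634,170,245),block=(540,625,40,145),beaker=(380,410,72,104),turq=(460,488,235,330),tray=(245,348,10,54)).items():
    m=(u>a)&(u<b)&(v>c)&(v<d_)&(im.astype(int).sum(-1)>150); m=cv2.morphologyEx(m.astype(np.uint8),cv2.MORPH_OPEN,np.ones((2,2)))>0; rect(m,n)
r=(u>280)&(u<300)&(v>230)&(v<260);print("bench z",np.median(W[r][:,2]))
for n in ("scene","top"):
  for l in("lid_a_edge","lid_a_hinge","chisel_tip","chisel_grip"):
    bot.capture(n);print(n,l,[(round(o["conf"],2),toworld(n,o["at"])[0].round(3)) for o in bot.spot_in(l,n)])
E
```

```text
caseA 1943 [566. 273.] [131. 117.] 3.8 z [0.039  0.0429 0.0464]
caseB 1886 [573.  -7.] [116. 155.] 83.8 z [0.039  0.0428 0.0466]
glass 7634 [ 535. -272.] [264. 226.] 2.5 z [0.0027 0.0066 0.0103]Traceback (most recent call last):
  File "<stdin>", line 11, in <module>
  File "<stdin>", line 4, in rect
    return _quantile_unchecked(
        a, q, axis, out, overwrite_input, method, keepdims, weights)
    return _ureduce(a,
                    func=_quantile_ureduce_func,
    ...<5 lines>...
                    overwrite_input=overwrite_input,
                    method=method)
    r = func(a, **kwargs)
    result = _quantile(arr,
                       quantiles=q,
    ...<2 lines>...
                       out=out,
                       weights=wgt)
    slices_having_nans = np.isnan(arr[-1, ...])
                                  ~~~^^^^^^^^^
IndexError: index -1 is out of bounds for axis 0 with size 0
```

```bash
python3 - <<'E'
from h import *
z=np.load("top0.npz"); W=cloud("top",z["d"]); im=z["im"]
v,u=np.mgrid[0:400,0:640]
def rect(m,name):
    if m.sum()<4: print(name,"none");return
    p=W[m][:,:2]; c,s,a=cv2.minAreaRect((p*1000).astype(np.float32)); print(name,m.sum(),np.round(c),np.round(s),round(a,1),"z",np.percentile(W[m][:,2],[5,50,95]).round(4))
h=(u>405)&(u<490)&(v>145)&(v<195)&(im.max(-1)<75); rect(h,"handle")
bl=(u>410)&(u<450)&(v>108)&(v<155)&(im.min(-1)>140); rect(bl,"blade")
ye=(u>440)&(u<480)&(v>170)&(v<200)&(im[...,0]>120)&(im[...,2]<90); rect(ye,"cap")
# chisel axis from raised points, ray-projected at z=.02
K,R,t=cam("top"); C=-R.T@t
def onplane(m,zz):
    p=np.c_[u[m],v[m],np.ones(m.sum())]@np.linalg.inv(K).T@R; return C+p*((zz-C[2])/p[:,2])[:,None]
for n,m,zz in (("handle",h,.02),("blade",bl,.016),("cap",ye,.02)):
    if m.sum()>4:
        P=onplane(m,zz)[:,:2]*1000; c=P.mean(0); V=np.linalg.svd(P-c)[2][0]; q=(P-c)@V; print(n,c.round(1),"dir",np.degrees(np.arctan2(*V[::-1])).round(1),"ext",np.percentile(q,[1,99]).round(0))
for n,(a,b,c,d_) in dict(tweez=(190,240,188,230),tinlid=(282,312,192,223),tinfull=(333,363,190,220),plate=(148,208,128,170),gridbox=(540,634,170,245),block=(540,625,40,145),beaker=(380,410,72,104),turq=(460,488,235,330),tray=(245,348,10,54)).items():
    m=(u>a)&(u<b)&(v>c)&(v<d_)&(im.max(-1)>70); rect(m,n)
for n in ("scene","top"):
  bot.capture(n)
  for l in("lid_a_edge","lid_a_hinge","chisel_tip","chisel_grip"):
    print(n,l,[(round(o["conf"],2),toworld(n,o["at"])[0].round(3)) for o in bot.spot_in(l,n)])
E
```

```text
handle 297 [ 525. -271.] [ 88. 244.] 11.6 z [0.002  0.0237 0.0274]
blade 275 [ 476. -112.] [105. 423.] 52.4 z [0.0081 0.0169 0.022 ]
cap 34 [ 481. -291.] [10. 19.] 26.5 z [0.0211 0.025  0.0285]
handle [ 524.4 -264.2] dir 111.7 ext [-122.  122.]
blade [ 620.7 -223.3] dir -152.4 ext [-55.  55.]
cap [ 481.  -292.6] dir 115.1 ext [-9. 10.]
tweez 311 [381. 234.] [356.  53.] 68.4 z [-0.0019  0.0037  0.009 ]
tinlid 598 [407.  98.] [138.  72.] 58.3 z [0.0007 0.0124 0.0166]
tinfull 574 [397.   4.] [ 69. 141.] 72.4 z [0.0005 0.0258 0.0309]
plate 1741 [503. 273.] [524. 121.] 65.8 z [0.0018 0.0147 0.0186]
gridbox 5881 [ 449. -500.] [ 245. 1122.] 1.6 z [-0.0002  0.0175  0.0401]
block 7955 [ 735. -642.] [ 318. 1607.] 26.3 z [0.0037 0.0504 0.0544]
beaker 559 [557. -60.] [ 65. 490.] 68.9 z [0.0024 0.0379 0.0719]
turq 762 [ 310. -191.] [465. 191.] 60.9 z [-0.0001  0.0132  0.0204]
tray 4094 [876. 226.] [ 456. 1033.] 84.3 z [-0.7367  0.0144  0.0416]
scene lid_a_edge [(0.87, array([ 0.563, -0.001,  0.04 ])), (0.2, array([0.566, 0.274, 0.039]))]
scene lid_a_hinge [(0.7, array([0.576, 0.007, 0.042])), (0.43, array([0.428, 0.126, 0.011]))]
scene chisel_tip [(0.85, array([ 0.562, -0.251,  0.017])), (0.51, array([ 0.222, -0.33 ,  0.006]))]
scene chisel_grip [(0.77, array([ 0.22 , -0.326,  0.012])), (0.71, array([ 0.563, -0.25 ,  0.016])), (0.45, array([0.429, 0.123, 0.011]))]
top lid_a_edge [(0.64, array([ 0.566, -0.007,  0.043]))]
top lid_a_hinge [(0.74, array([ 0.555, -0.006,  0.039])), (0.69, array([0.561, 0.272, 0.046])), (0.47, array([0.42 , 0.124, 0.015]))]
top chisel_tip [(0.88, array([ 0.22 , -0.323,  0.013])), (0.64, array([ 0.551, -0.252,  0.021]))]
top chisel_grip []
```

move_arm --increments '[{"xyz": [0, 0, 0], "roll": 0.12, "grip": 100}, {"xyz": [0, 0, 0], "roll": 0.12, "grip": 100}, {"xyz": [0, 0, 0], "roll": 0.12, "grip": 100}, {"xyz": [0, 0, 0], "roll": 0.12, "grip": 100}, {"xyz": [0, 0, 0], "roll": 0.12, "grip": 100}]'

```text
time_s: 1.52
position: [0.1599, 0.6042, 0.2226]
tcp_rot: [[-0.649, 0.761, -0.0], [0.761, 0.649, 0.0], [0.0, -0.0, -1.0]]
force: [-0.4, 0.5, 0.7]
opening: 1.0
grasp_force: 0.0
```

move_arm --increments '[{"xyz": [0, 0, 0], "roll": 0.121, "grip": 100}, {"xyz": [0, 0, 0], "roll": 0.121, "grip": 100}, {"xyz": [0, 0, 0], "roll": 0.121, "grip": 100}, {"xyz": [0, 0, 0], "roll": 0.121, "grip": 100}, {"xyz": [0, 0, 0], "roll": 0.121, "grip": 100}]'

```text
time_s: 1.93
position: [0.1599, 0.6042, 0.2225]
tcp_rot: [[-0.101, 0.995, 0.0], [0.995, 0.101, -0.0], [-0.0, 0.0, -1.0]]
force: [0.3, -0.6, 0.3]
opening: 1.0
grasp_force: 0.0
```

move_arm --increments '[{"xyz": [0, 0, 0], "roll": 0.121, "grip": 100}, {"xyz": [0, 0, 0], "roll": 0.121, "grip": 100}, {"xyz": [0, 0, 0], "roll": 0.121, "grip": 100}, {"xyz": [0, 0, 0], "roll": 0.121, "grip": 100}, {"xyz": [0, 0, 0], "roll": 0.121, "grip": 100}]'

```text
time_s: 2.35
position: [0.1599, 0.6042, 0.2225]
tcp_rot: [[0.483, 0.876, -0.0], [0.876, -0.483, -0.0], [-0.0, 0.0, -1.0]]
force: [0.4, 0.4, 0.5]
opening: 1.001
grasp_force: 0.0
```

move_arm --increments '[{"xyz": [0, 0, 0], "roll": 0.12, "grip": 100}, {"xyz": [0, 0, 0], "roll": 0.12, "grip": 100}, {"xyz": [0, 0, 0], "roll": 0.12, "grip": 100}, {"xyz": [0, 0, 0], "roll": 0.12, "grip": 100}, {"xyz": [0, 0, 0], "roll": 0.12, "grip": 100}]'

```text
time_s: 2.77
position: [0.1599, 0.6042, 0.2225]
tcp_rot: [[0.893, 0.45, -0.0], [0.45, -0.893, -0.0], [-0.0, 0.0, -1.0]]
force: [0.3, 0.1, -0.2]
opening: 0.997
grasp_force: 0.0
```

move_arm --increments '[{"xyz": [8, 38, 0], "roll": 0, "grip": 100}, {"xyz": [8, 38, 0], "roll": 0, "grip": 100}, {"xyz": [8, 38, 0], "roll": 0, "grip": 100}, {"xyz": [8, 38, 0], "roll": 0, "grip": 100}, {"xyz": [8, 38, 0], "roll": 0, "grip": 100}]'

```text
time_s: 3.18
position: [0.2827, 0.4519, 0.2227]
tcp_rot: [[0.89, 0.456, 0.0], [0.456, -0.89, 0.0], [0.0, -0.0, -1.0]]
force: [0.8, 0.4, 0.3]
opening: 0.999
grasp_force: 0.0
```

move_arm --increments '[{"xyz": [8, 38, 0], "roll": 0, "grip": 100}, {"xyz": [8, 38, 0], "roll": 0, "grip": 100}, {"xyz": [8, 38, 0], "roll": 0, "grip": 100}, {"xyz": [8, 38, 0], "roll": 0, "grip": 100}, {"xyz": [8, 38, 0], "roll": 0, "grip": 100}]'

```text
time_s: 3.6
position: [0.4052, 0.3007, 0.2228]
tcp_rot: [[0.89, 0.455, 0.001], [0.455, -0.89, 0.0], [0.001, -0.0, -1.0]]
force: [0.2, 0.1, -0.2]
opening: 1.001
grasp_force: 0.0
```

move_arm --increments '[{"xyz": [8, 38, 0], "roll": 0, "grip": 100}, {"xyz": [8, 38, 0], "roll": 0, "grip": 100}, {"xyz": [8, 38, 0], "roll": 0, "grip": 100}, {"xyz": [-11, 36, 0], "roll": 0, "grip": 100}, {"xyz": [-11, 36, 0], "roll": 0, "grip": 100}]'

```text
time_s: 4.02
position: [0.4922, 0.1359, 0.2227]
tcp_rot: [[0.89, 0.455, 0.001], [0.455, -0.89, 0.0], [0.001, 0.001, -1.0]]
force: [-0.0, 0.4, -0.5]
opening: 0.999
grasp_force: 0.0
```

move_arm --increments '[{"xyz": [-11, 36, 0], "roll": 0, "grip": 100}, {"xyz": [-11, 36, 0], "roll": 0, "grip": 100}, {"xyz": [-11, 36, 0], "roll": 0, "grip": 100}, {"xyz": [-11, 36, 0], "roll": 0, "grip": 100}, {"xyz": [-11, 36, 0], "roll": 0, "grip": 100}]'

```text
time_s: 4.43
position: [0.5238, -0.0496, 0.2228]
tcp_rot: [[0.89, 0.455, 0.0], [0.455, -0.89, -0.0], [0.0, 0.0, -1.0]]
force: [0.3, -0.1, -0.2]
opening: 1.0
grasp_force: 0.0
```

move_arm --increments '[{"xyz": [-11, 36, 0], "roll": 0, "grip": 100}, {"xyz": [-11, 36, 0], "roll": 0, "grip": 100}, {"xyz": [-11, 36, 0], "roll": 0, "grip": 100}, {"xyz": [-11, 36, 0], "roll": 0, "grip": 100}, {"xyz": [0, 0, 0], "roll": 0, "grip": 100}]'

```text
time_s: 4.85
position: [0.5523, -0.2038, 0.223]
tcp_rot: [[0.893, 0.45, 0.004], [0.45, -0.893, -0.006], [0.001, 0.007, -1.0]]
force: [0.6, 0.8, 0.9]
opening: 0.999
grasp_force: 0.0
```

move_arm --increments '[{"xyz": [-11, 24, 0], "roll": 0, "grip": 100}, {"xyz": [-11, 24, 0], "roll": 0, "grip": 60}, {"xyz": [0, 0, 40], "roll": 0, "grip": 60}, {"xyz": [0, 0, 40], "roll": 0, "grip": 60}, {"xyz": [0, 0, 40], "roll": 0, "grip": 60}]'

```text
time_s: 5.27
position: [0.5529, -0.2495, 0.1023]
tcp_rot: [[0.891, 0.454, 0.003], [0.454, -0.891, -0.002], [0.002, 0.003, -1.0]]
force: [-0.5, -0.0, -0.3]
opening: 0.781
grasp_force: 0.0
```

```bash
python3 - <<'E'
from h import *
s=bot.read_state(); print(s["position"],s["opening"])
im,d=bot.capture("scene"); c=im[120:260,130:350]; cv2.imwrite("pics/s1.png",cv2.resize(c,None,fx=3,fy=3,interpolation=2)[:,:,::-1])
E
```

```text
[ 0.55292778 -0.2494851   0.1022534 ] 0.7807914087333458
```

View pics/s1.png

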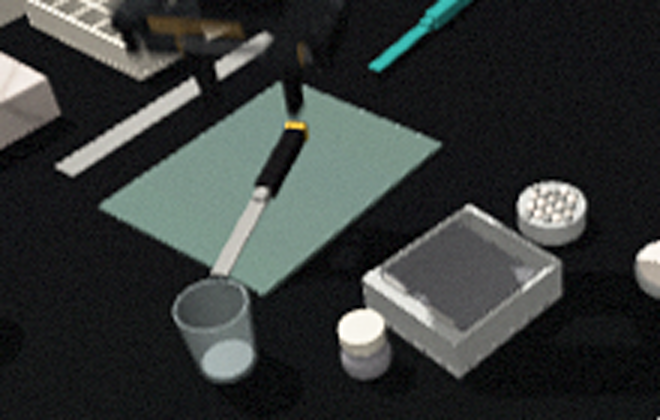

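The fingers (px ~210-300, 80) hang above the chisel, and its handle (280,160) lies free on the glass. Next: centre over it, lower and grip.

move_arm --increments '[{"xyz": [-2, 7, 30], "roll": 0, "grip": 60}, {"xyz": [0, 0, 30], "roll": 0, "grip": 60}, {"xyz": [0, 0, 20], "roll": 0, "grip": 60}, {"xyz": [0, 0, 10], "roll": 0, "grip": 60}, {"xyz": [0, 0, 3], "roll": 0, "grip": 60}]'

```text
time_s: 5.73
position: [0.5531, -0.255, 0.0085]
tcp_rot: [[0.89, 0.456, -0.002], [0.456, -0.89, 0.002], [-0.001, -0.003, -1.0]]
force: [-0.7, 0.0, 0.2]
opening: 0.609
grasp_force: 0.0
```

move_arm --increments '[{"xyz": [0, 0, 0], "roll": 0, "grip": 0}, {"xyz": [0, 0, 0], "roll": 0, "grip": 0}, {"xyz": [0, 0, 0], "roll": 0, "grip": 0}, {"xyz": [0, 0, 0], "roll": 0, "grip": 0}, {"xyz": [0, 0, 0], "roll": 0, "grip": 0}]'

```text
time_s: 6.15
position: [0.5544, -0.2562, 0.0108]
tcp_rot: [[0.89, 0.455, 0.002], [0.455, -0.89, -0.001], [0.001, 0.002, -1.0]]
force: [-0.0, -0.1, -0.1]
opening: 0.307
grasp_force: 0.0
```

move_arm --increments '[{"xyz": [0, 0, 0], "roll": 0, "grip": 0}, {"xyz": [0, 0, 0], "roll": 0, "grip": 0}, {"xyz": [0, 0, 0], "roll": 0, "grip": 0}]'

```text
time_s: 6.4
position: [0.5541, -0.256, 0.0104]
tcp_rot: [[0.89, 0.455, 0.001], [0.455, -0.89, -0.001], [0.0, 0.001, -1.0]]
force: [-1.5, 1.0, 5.0]
opening: 0.228
grasp_force: 30.0
```

move_arm --increments '[{"xyz": [0, 0, -10], "roll": 0, "grip": 0}, {"xyz": [0, 0, -30], "roll": 0, "grip": 0}, {"xyz": [0, 0, -35], "roll": 0, "grip": 0}, {"xyz": [0, 0, -35], "roll": 0, "grip": 0}, {"xyz": [0, 0, -30], "roll": 0, "grip": 0}]'

```text
time_s: 6.82
position: [0.5537, -0.2558, 0.1517]
tcp_rot: [[0.89, 0.455, 0.0], [0.455, -0.89, -0.0], [0.0, 0.001, -1.0]]
force: [0.8, 0.4, -0.6]
opening: 0.225
grasp_force: 30.0
```

move_arm --increments '[{"xyz": [0, 0, 0], "roll": -0.06, "grip": 0}, {"xyz": [0, 0, 0], "roll": -0.12, "grip": 0}, {"xyz": [0, 0, 0], "roll": -0.12, "grip": 0}, {"xyz": [0, 0, 0], "roll": -0.12, "grip": 0}, {"xyz": [0, 0, 0], "roll": -0.12, "grip": 0}]'

```text
time_s: 7.23
position: [0.5534, -0.2556, 0.1499]
tcp_rot: [[0.524, 0.851, -0.0], [0.851, -0.524, 0.0], [-0.0, -0.0, -1.0]]
force: [-0.2, -0.3, -1.2]
opening: 0.227
grasp_force: 30.0
```

move_arm --increments '[{"xyz": [0, 0, 0], "roll": -0.12, "grip": 0}, {"xyz": [0, 0, 0], "roll": -0.12, "grip": 0}, {"xyz": [0, 0, 0], "roll": -0.12, "grip": 0}, {"xyz": [0, 0, 0], "roll": -0.12, "grip": 0}, {"xyz": [0, 0, 0], "roll": -0.12, "grip": 0}]'

```text
time_s: 7.65
position: [0.5534, -0.2556, 0.1496]
tcp_rot: [[-0.048, 0.999, -0.001], [0.999, 0.048, 0.0], [0.0, -0.001, -1.0]]
force: [-0.1, -0.2, -0.2]
opening: 0.225
grasp_force: 30.0
```

move_arm --increments '[{"xyz": [0, 0, 0], "roll": -0.12, "grip": 0}, {"xyz": [0, 0, 0], "roll": -0.12, "grip": 0}, {"xyz": [0, 0, 0], "roll": -0.12, "grip": 0}, {"xyz": [0, 0, 0], "roll": -0.12, "grip": 0}, {"xyz": [0, 0, 0], "roll": -0.12, "grip": 0}]'

```text
time_s: 8.07
position: [0.5534, -0.2556, 0.1496]
tcp_rot: [[-0.604, 0.797, -0.001], [0.797, 0.604, 0.0], [0.001, -0.0, -1.0]]
force: [0.4, 0.2, 0.8]
opening: 0.226
grasp_force: 30.0
```

move_arm --increments '[{"xyz": [0, 0, 0], "roll": -0.12, "grip": 0}, {"xyz": [0, 0, 0], "roll": -0.12, "grip": 0}, {"xyz": [0, 0, 0], "roll": -0.12, "grip": 0}, {"xyz": [0, 0, 0], "roll": -0.12, "grip": 0}, {"xyz": [0, 0, 0], "roll": -0.12, "grip": 0}]'

```text
time_s: 8.48
position: [0.5534, -0.2556, 0.1496]
tcp_rot: [[-0.948, 0.317, -0.001], [0.317, 0.948, 0.0], [0.001, 0.0, -1.0]]
force: [0.6, 0.3, -1.2]
opening: 0.227
grasp_force: 30.0
```

move_arm --increments '[{"xyz": [0, 0, 0], "roll": -0.12, "grip": 0}, {"xyz": [0, 0, 0], "roll": -0.12, "grip": 0}, {"xyz": [0, 0, 0], "roll": -0.04, "grip": 0}, {"xyz": [0, 0, 0], "roll": 0, "grip": 0}]'

```text
time_s: 8.82
position: [0.5534, -0.2556, 0.1496]
tcp_rot: [[-0.999, 0.048, -0.0], [0.048, 0.999, 0.0], [0.001, 0.0, -1.0]]
force: [-0.4, 0.2, -0.7]
opening: 0.229
grasp_force: 30.0
```

```bash
cat >> h.py <<'E'
def chisel_profile(cams=("scene","top"),zmin=0.012,rad=0.17):
    """points of the scene near the gripped chisel, in a frame along tool x: columns u (along tip), w (across), z, all mm relative to TCP"""
    s=bot.read_state(); p=np.array(s["position"]); R=np.array(s["tcp_rot"]); out={}
    for n in cams:
        im,d=bot.capture(n); W=cloud(n,d); m=(d>0)
        Q=(W-p); u=Q@R[:,0]; w=Q@R[:,1]; m&=(abs(u)<rad)&(abs(w)<.012)&(W[...,2]>zmin)&(Q[...,2]<.06)
        out[n]=(np.c_[u[m],w[m],Q[...,2][m]]*1000,im)
    return s,out
def show(**k):
    s,o=chisel_profile(**k); print("t",s["time_s"],"p",np.round(s["position"],4),"F",np.round(s["force"],1))
    for n,(q,im) in o.items():
        print(n,[(b,int(((q[:,0]>=b)&(q[:,0]<b+20)).sum()),*(np.median(q[(q[:,0]>=b)&(q[:,0]<b+20)][:,1:],0).round(1) if ((q[:,0]>=b)&(q[:,0]<b+20)).any() else ())) for b in range(-120,160,20)])
    return s,o
E
python3 -c "
from h import *
show()"
```

```text
t 8.8167 p [ 0.5534 -0.2556  0.1496] F [-0.4  0.2 -0.7]
scene [(-120, 0), (-100, 70, np.float64(5.7), np.float64(8.9)), (-80, 70, np.float64(7.4), np.float64(10.0)), (-60, 65, np.float64(7.1), np.float64(10.0)), (-40, 69, np.float64(7.6), np.float64(9.9)), (-20, 68, np.float64(-3.6), np.float64(12.6)), (0, 8, np.float64(5.8), np.float64(8.2)), (20, 15, np.float64(5.3), np.float64(4.2)), (40, 16, np.float64(5.3), np.float64(4.7)), (60, 14, np.float64(4.0), np.float64(3.9)), (80, 14, np.float64(5.9), np.float64(4.7)), (100, 22, np.float64(2.2), np.float64(4.6)), (120, 9, np.float64(1.5), np.float64(4.5)), (140, 0)]
top [(-120, 0), (-100, 62, np.float64(2.3), np.float64(13.8)), (-80, 65, np.float64(2.4), np.float64(13.9)), (-60, 0), (-40, 0), (-20, 0), (0, 0), (20, 0), (40, 0), (60, 0), (80, 0), (100, 0), (120, 0), (140, 0)]
```

move_arm --increments '[{"xyz": [0, 0, 0], "roll": -0.115, "grip": 0}, {"xyz": [5, 38, 0], "roll": 0, "grip": 0}, {"xyz": [5, 38, 0], "roll": 0, "grip": 0}, {"xyz": [5, 38, 0], "roll": 0, "grip": 0}, {"xyz": [5, 38, 0], "roll": 0, "grip": 0}]'

```text
time_s: 9.33
position: [0.523, -0.1042, 0.1496]
tcp_rot: [[-0.998, -0.064, -0.0], [-0.064, 0.998, 0.0], [0.0, 0.0, -1.0]]
force: [1.0, -0.0, -1.5]
opening: 0.225
grasp_force: 30.0
```

move_arm --increments '[{"xyz": [5, 38, 0], "roll": 0, "grip": 0}, {"xyz": [5, 38, 0], "roll": 0, "grip": 0}, {"xyz": [5, 38, 0], "roll": 0, "grip": 0}, {"xyz": [5, 38, 0], "roll": 0, "grip": 0}, {"xyz": [5, 38, 0], "roll": 0, "grip": 0}]'

```text
time_s: 9.75
position: [0.4856, 0.0841, 0.1498]
tcp_rot: [[-0.998, -0.065, 0.0], [-0.065, 0.998, 0.0], [-0.0, -0.0, -1.0]]
force: [0.1, -0.0, -1.4]
opening: 0.229
grasp_force: 30.0
```

move_arm --increments '[{"xyz": [5, 38, 0], "roll": 0, "grip": 0}, {"xyz": [5, 38, 0], "roll": 0, "grip": 0}, {"xyz": [5, 38, 0], "roll": 0, "grip": 0}, {"xyz": [0, 38, 0], "roll": 0, "grip": 0}, {"xyz": [0, 0, 20], "roll": 0, "grip": 0}]'

```text
time_s: 10.17
position: [0.4631, 0.24, 0.1326]
tcp_rot: [[-0.997, -0.071, 0.01], [-0.071, 0.997, 0.005], [-0.01, 0.004, -1.0]]
force: [1.2, -1.1, -0.2]
opening: 0.226
grasp_force: 30.0
```

move_arm --increments '[{"xyz": [0, 0, 30], "roll": 0, "grip": 0}, {"xyz": [0, 0, 25], "roll": 0, "grip": 0}, {"xyz": [0, 0, 15], "roll": 0, "grip": 0}, {"xyz": [0, 0, 0], "roll": 0, "grip": 0}]'

```text
time_s: 10.5
position: [0.459, 0.2327, 0.0569]
tcp_rot: [[-0.998, -0.066, -0.006], [-0.066, 0.998, -0.002], [0.006, -0.001, -1.0]]
force: [0.4, -0.5, -1.2]
opening: 0.225
grasp_force: 30.0
```

```bash
python3 - <<'E'
from h import *
s,o=show()
print(np.round(s["tcp_rot"],3).tolist())
im,d=bot.capture("scene"); c=im[150:310,270:470]; cv2.imwrite("pics/s2.png",cv2.resize(c,None,fx=3,fy=3,interpolation=2)[:,:,::-1])
E
```

```text
t 10.5 p [0.459  0.2327 0.0569] F [ 0.4 -0.5 -1.2]
scene [(-120, 69, np.float64(-0.5), np.float64(-15.7)), (-100, 143, np.float64(0.4), np.float64(-0.0)), (-80, 75, np.float64(2.9), np.float64(11.8)), (-60, 91, np.float64(4.4), np.float64(10.9)), (-40, 59, np.float64(2.6), np.float64(12.1)), (-20, 87, np.float64(-0.8), np.float64(13.4)), (0, 39, np.float64(-5.0), np.float64(13.2)), (20, 3, np.float64(-5.8), np.float64(9.7)), (40, 0), (60, 0), (80, 0), (100, 0), (120, 0), (140, 0)]
top [(-120, 9, np.float64(-10.3), np.float64(-14.9)), (-100, 0), (-80, 0), (-60, 0), (-40, 0), (-20, 0), (0, 0), (20, 0), (40, 0), (60, 0), (80, 16, np.float64(-4.0), np.float64(7.6)), (100, 44, np.float64(-0.4), np.float64(8.5)), (120, 11, np.float64(2.2), np.float64(8.5)), (140, 0)]
[[-0.998, -0.066, -0.006], [-0.066, 0.998, -0.002], [0.006, -0.001, -1.0]]
```

View pics/s2.png

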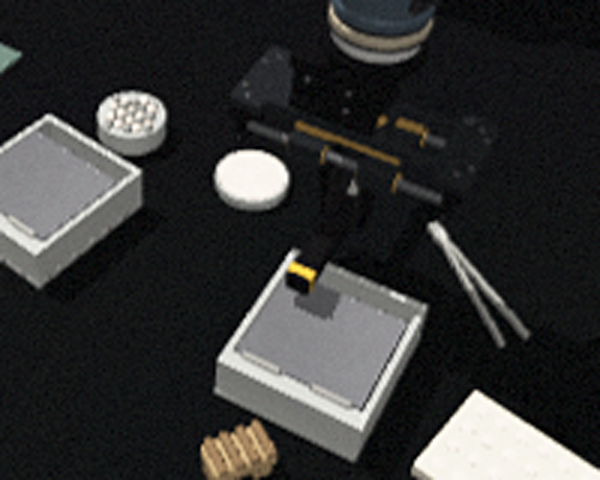

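The yellow cap (px 300,275) hangs above case A's front wall, the blade points at the robot, and the tweezers and tin lid are clear. I'll press down slowly so the handle pivots on the wall edge.

move_arm --increments '[{"xyz": [0, 0, 8], "roll": 0, "grip": 0}, {"xyz": [0, 0, 2], "roll": 0, "grip": 0}, {"xyz": [0, 0, 1], "roll": 0, "grip": 0}, {"xyz": [0, 0, 1], "roll": 0, "grip": 0}, {"xyz": [0, 0, 1], "roll": 0, "grip": 0}]'

```text
time_s: 11.07
position: [0.4614, 0.2331, 0.0468]
tcp_rot: [[-0.998, -0.066, 0.001], [-0.066, 0.998, 0.0], [-0.001, 0.0, -1.0]]
force: [0.5, 0.4, -0.4]
opening: 0.224
grasp_force: 30.0
```

move_arm --increments '[{"xyz": [0, 0, 1], "roll": 0, "grip": 0}, {"xyz": [0, 0, 1], "roll": 0, "grip": 0}, {"xyz": [0, 0, 1], "roll": 0, "grip": 0}]'

```text
time_s: 11.32
position: [0.461, 0.2331, 0.0442]
tcp_rot: [[-0.998, -0.066, -0.0], [-0.066, 0.998, -0.0], [0.0, -0.0, -1.0]]
force: [-2.0, -0.8, 7.0]
opening: 0.228
grasp_force: 30.0
```

```bash
python3 -c "
from h import *
show(zmin=.004)"
```

```text
t 11.3167 p [0.461  0.2331 0.0442] F [-2.  -0.8  7. ]
scene [(-120, 75, np.float64(0.7), np.float64(-3.3)), (-100, 122, np.float64(0.9), np.float64(8.0)), (-80, 70, np.float64(3.4), np.float64(15.7)), (-60, 78, np.float64(5.0), np.float64(13.8)), (-40, 59, np.float64(1.7), np.float64(14.0)), (-20, 77, np.float64(0.4), np.float64(13.7)), (0, 35, np.float64(-5.3), np.float64(12.6)), (20, 4, np.float64(-4.3), np.float64(8.7)), (40, 0), (60, 0), (80, 0), (100, 0), (120, 0), (140, 0)]
top [(-120, 10, np.float64(-9.0), np.float64(-0.9)), (-100, 0), (-80, 0), (-60, 0), (-40, 0), (-20, 0), (0, 0), (20, 0), (40, 0), (60, 0), (80, 25, np.float64(-3.9), np.float64(1.1)), (100, 53, np.float64(-0.3), np.float64(0.9)), (120, 19, np.float64(-0.3), np.float64(-0.7)), (140, 4, np.float64(7.3), np.float64(-39.6))]
```

It pivots as planned, at about 7 N. I'll continue down.

move_arm --increments '[{"xyz": [0, 0, 1], "roll": 0, "grip": 0}, {"xyz": [0, 0, 1], "roll": 0, "grip": 0}, {"xyz": [0, 0, 1], "roll": 0, "grip": 0}, {"xyz": [0, 0, 1], "roll": 0, "grip": 0}, {"xyz": [0, 0, 1], "roll": 0, "grip": 0}]'

```text
time_s: 11.83
position: [0.4603, 0.2331, 0.0392]
tcp_rot: [[-0.998, -0.066, -0.001], [-0.066, 0.998, -0.0], [0.001, -0.0, -1.0]]
force: [-3.5, -1.0, 7.1]
opening: 0.229
grasp_force: 30.0
```

move_arm --increments '[{"xyz": [0, 0, 1], "roll": 0, "grip": 0}, {"xyz": [0, 0, 1], "roll": 0, "grip": 0}, {"xyz": [0, 0, 1], "roll": 0, "grip": 0}, {"xyz": [0, 0, 0], "roll": 0, "grip": 0}]'

```text
time_s: 12.17
position: [0.4601, 0.233, 0.0361]
tcp_rot: [[-0.998, -0.066, -0.002], [-0.066, 0.998, -0.0], [0.002, -0.0, -1.0]]
force: [-2.3, -0.5, 5.6]
opening: 0.227
grasp_force: 30.0
```

```bash
python3 -c "
from h import *
show(zmin=.001)"
```

```text
t 12.1667 p [0.4601 0.233  0.0361] F [-2.3 -0.5  5.6]
scene [(-120, 74, np.float64(0.3), np.float64(5.4)), (-100, 139, np.float64(0.3), np.float64(20.1)), (-80, 63, np.float64(4.4), np.float64(28.8)), (-60, 74, np.float64(5.7), np.float64(23.6)), (-40, 46, np.float64(1.7), np.float64(20.3)), (-20, 67, np.float64(-0.5), np.float64(16.6)), (0, 28, np.float64(-5.4), np.float64(12.7)), (20, 6, np.float64(-4.7), np.float64(1.6)), (40, 1, np.float64(8.0), np.float64(-34.6)), (60, 1, np.float64(8.2), np.float64(-34.8)), (80, 0), (100, 0), (120, 0), (140, 0)]
top [(-120, 11, np.float64(-9.2), np.float64(7.2)), (-100, 0), (-80, 0), (-60, 0), (-40, 0), (-20, 0), (0, 0), (20, 0), (40, 0), (60, 3, np.float64(-6.9), np.float64(-10.0)), (80, 51, np.float64(-3.5), np.float64(-15.5)), (100, 56, np.float64(0.1), np.float64(-19.9)), (120, 30, np.float64(1.3), np.float64(-34.0)), (140, 18, np.float64(-2.6), np.float64(-33.6))]
```

move_arm --increments '[{"xyz": [0, 0, 1], "roll": 0, "grip": 0}, {"xyz": [0, 0, 1], "roll": 0, "grip": 0}, {"xyz": [0, 0, 1], "roll": 0, "grip": 0}, {"xyz": [0, 0, 1], "roll": 0, "grip": 0}, {"xyz": [0, 0, 0], "roll": 0, "grip": 0}]'

```text
time_s: 12.68
position: [0.4603, 0.2331, 0.0328]
tcp_rot: [[-0.998, -0.066, -0.001], [-0.066, 0.998, -0.0], [0.001, -0.0, -1.0]]
force: [-4.2, -1.2, 12.7]
opening: 0.23
grasp_force: 30.0
```

```bash
python3 -c "
from h import *
show(zmin=.002,cams=('scene','top'))"
```

```text
t 12.6833 p [0.4603 0.2331 0.0328] F [-4.2 -1.2 12.7]
scene [(-120, 71, np.float64(0.2), np.float64(8.7)), (-100, 140, np.float64(0.1), np.float64(24.5)), (-80, 67, np.float64(5.1), np.float64(32.7)), (-60, 73, np.float64(6.0), np.float64(26.0)), (-40, 44, np.float64(2.0), np.float64(22.1)), (-20, 69, np.float64(-0.3), np.float64(18.1)), (0, 22, np.float64(-7.3), np.float64(13.5)), (20, 7, np.float64(-4.2), np.float64(3.2)), (40, 0), (60, 0), (80, 0), (100, 0), (120, 0), (140, 0)]
top [(-120, 10, np.float64(-9.4), np.float64(10.5)), (-100, 0), (-80, 0), (-60, 0), (-40, 0), (-20, 0), (0, 0), (20, 0), (40, 0), (60, 6, np.float64(-6.3), np.float64(-20.1)), (80, 47, np.float64(-1.6), np.float64(-22.1)), (100, 46, np.float64(2.3), np.float64(-26.6)), (120, 19, np.float64(-1.3), np.float64(-29.5)), (140, 18, np.float64(-3.2), np.float64(-29.8))]
```

move_arm --increments '[{"xyz": [0, 0, -8], "roll": 0, "grip": 0}, {"xyz": [0, 0, -32], "roll": 0, "grip": 0}, {"xyz": [0, 0, -35], "roll": 0, "grip": 0}, {"xyz": [32, 0, 0], "roll": 0, "grip": 0}, {"xyz": [32, 0, 0], "roll": 0, "grip": 0}]'

```text
time_s: 13.2
position: [0.401, 0.2297, 0.1089]
tcp_rot: [[-0.998, -0.065, 0.009], [-0.065, 0.998, 0.003], [-0.009, 0.002, -1.0]]
force: [-1.3, -0.3, -0.5]
opening: 0.228
grasp_force: 30.0
```

move_arm --increments '[{"xyz": [31, 0, 0], "roll": 0, "grip": 0}, {"xyz": [0, 0, 0], "roll": 0.12, "grip": 0}, {"xyz": [0, 0, 0], "roll": 0.12, "grip": 0}, {"xyz": [0, 0, 0], "roll": 0.12, "grip": 0}, {"xyz": [0, 0, 0], "roll": 0.12, "grip": 0}]'

```text
time_s: 13.62
position: [0.3666, 0.227, 0.107]
tcp_rot: [[-0.913, 0.407, 0.001], [0.407, 0.913, 0.0], [-0.001, 0.001, -1.0]]
force: [-0.9, -0.3, -0.5]
opening: 0.224
grasp_force: 30.0
```

move_arm --increments '[{"xyz": [0, 0, 0], "roll": 0.12, "grip": 0}, {"xyz": [0, 0, 0], "roll": 0.12, "grip": 0}, {"xyz": [0, 0, 0], "roll": 0.12, "grip": 0}, {"xyz": [0, 0, 0], "roll": 0.12, "grip": 0}, {"xyz": [0, 0, 0], "roll": 0.12, "grip": 0}]'

```text
time_s: 14.03
position: [0.3667, 0.2269, 0.1068]
tcp_rot: [[-0.524, 0.852, 0.001], [0.852, 0.524, 0.0], [-0.0, 0.001, -1.0]]
force: [0.4, -0.1, -0.4]
opening: 0.224
grasp_force: 30.0
```

move_arm --increments '[{"xyz": [0, 0, 0], "roll": 0.12, "grip": 0}, {"xyz": [0, 0, 0], "roll": 0.12, "grip": 0}, {"xyz": [0, 0, 0], "roll": 0.12, "grip": 0}, {"xyz": [0, 0, 0], "roll": 0.12, "grip": 0}, {"xyz": [0, 0, 0], "roll": 0.12, "grip": 0}]'

```text
time_s: 14.45
position: [0.3667, 0.2269, 0.1068]
tcp_rot: [[0.049, 0.999, 0.001], [0.999, -0.049, 0.0], [0.0, 0.001, -1.0]]
force: [0.2, 0.5, -1.5]
opening: 0.229
grasp_force: 30.0
```

move_arm --increments '[{"xyz": [0, 0, 0], "roll": 0.12, "grip": 0}, {"xyz": [0, 0, 0], "roll": 0.12, "grip": 0}, {"xyz": [0, 0, 0], "roll": 0.12, "grip": 0}, {"xyz": [0, 0, 0], "roll": 0.12, "grip": 0}, {"xyz": [0, 0, 0], "roll": 0.12, "grip": 0}]'

```text
time_s: 14.87
position: [0.3667, 0.2269, 0.1068]
tcp_rot: [[0.604, 0.797, 0.001], [0.797, -0.604, 0.0], [0.001, 0.0, -1.0]]
force: [-0.5, 0.1, -0.5]
opening: 0.227
grasp_force: 30.0
```

move_arm --increments '[{"xyz": [0, 0, 0], "roll": 0.12, "grip": 0}, {"xyz": [0, 0, 0], "roll": 0.12, "grip": 0}, {"xyz": [0, 0, 0], "roll": 0.12, "grip": 0}, {"xyz": [0, 0, 0], "roll": 0.12, "grip": 0}, {"xyz": [0, 0, 0], "roll": 0.12, "grip": 0}]'

```text
time_s: 15.28
position: [0.3667, 0.2269, 0.1068]
tcp_rot: [[0.949, 0.316, 0.001], [0.316, -0.949, 0.0], [0.001, 0.0, -1.0]]
force: [-0.9, 0.5, 0.1]
opening: 0.226
grasp_force: 30.0
```

move_arm --increments '[{"xyz": [0, 0, 0], "roll": 0.12, "grip": 0}, {"xyz": [0, 0, 0], "roll": 0.12, "grip": 0}, {"xyz": [0, 0, 0], "roll": 0.02, "grip": 0}, {"xyz": [0, 0, 0], "roll": 0, "grip": 0}]'

```text
time_s: 15.62
position: [0.3666, 0.2269, 0.1067]
tcp_rot: [[0.998, 0.07, 0.0], [0.07, -0.998, 0.0], [0.0, -0.0, -1.0]]
force: [-0.7, -0.5, 0.1]
opening: 0.227
grasp_force: 30.0
```

```bash
python3 - <<'E'
from h import *
s,o=show(zmin=.02)
print(np.round(s["tcp_rot"],3).tolist())
for n in("top","scene"):
    im,d=bot.capture(n); W=cloud(n,d)
    if n=="top": cv2.imwrite("pics/t3.png",cv2.resize(im[100:260,160:360],None,fx=4,fy=3.7,interpolation=2)[:,:,::-1])
    v,u=np.mgrid[0:400,0:640]; m=(W[...,2]>.036)&(W[...,2]<.05)&(W[...,0]>.48)&(W[...,0]<.66)&(W[...,1]>.19)&(W[...,1]<.35)
    m=cv2.morphologyEx(m.astype(np.uint8),cv2.MORPH_OPEN,np.ones((3,3)))>0
    print(n,cv2.minAreaRect((W[m][:,:2]*1000).astype(np.float32)))
E
```

```text
t 15.6167 p [0.3666 0.2269 0.1067] F [-0.7 -0.5  0.1]
scene [(-120, 0), (-100, 0), (-80, 0), (-60, 6, np.float64(8.9), np.float64(31.1)), (-40, 20, np.float64(6.8), np.float64(22.2)), (-20, 50, np.float64(4.8), np.float64(17.3)), (0, 103, np.float64(-0.8), np.float64(12.4)), (20, 56, np.float64(0.9), np.float64(-1.8)), (40, 49, np.float64(-0.4), np.float64(-8.6)), (60, 50, np.float64(1.7), np.float64(-14.5)), (80, 51, np.float64(1.2), np.float64(-20.1)), (100, 53, np.float64(0.3), np.float64(-26.8)), (120, 44, np.float64(-0.3), np.float64(-65.9)), (140, 43, np.float64(1.1), np.float64(-74.8))]
top [(-120, 0), (-100, 0), (-80, 0), (-60, 0), (-40, 0), (-20, 0), (0, 0), (20, 0), (40, 0), (60, 8, np.float64(7.5), np.float64(-13.0)), (80, 40, np.float64(2.7), np.float64(-19.3)), (100, 54, np.float64(0.5), np.float64(-24.1)), (120, 39, np.float64(0.3), np.float64(-62.4)), (140, 10, np.float64(-0.4), np.float64(-63.7))]
[[0.998, 0.07, 0.0], [0.07, -0.998, 0.0], [0.0, -0.0, -1.0]]
top ((566.0579223632812, 272.8144226074219), (131.0496826171875, 116.458740234375), 4.027917861938477)
scene ((564.7439575195312, 271.7066650390625), (131.36338806152344, 116.16020202636719), 3.3896889686584473)
```

View pics/t3.png

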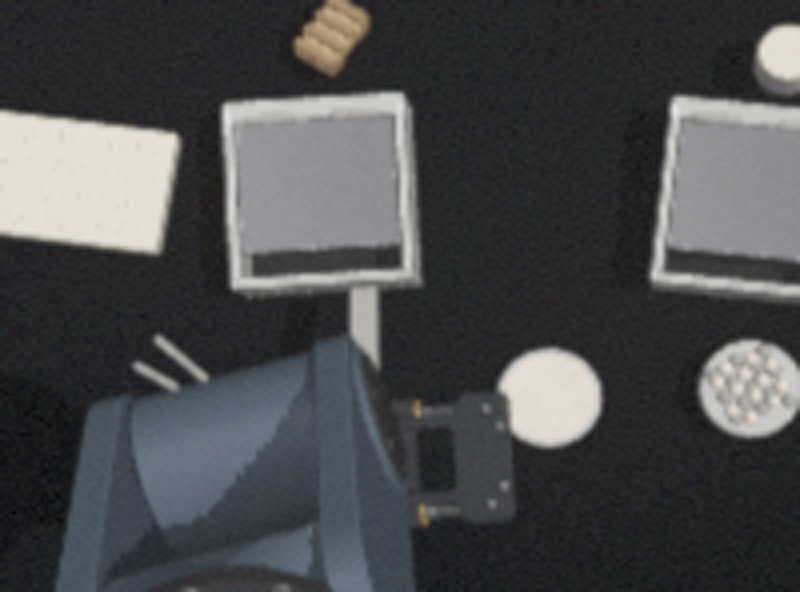

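The chisel now points at case A's front wall (px 365,300), tilted about 16.5° tip-down, with the gap visible (325,262). I'll rest the tip against the outside of the wall and swing the grip up around it to steepen the tilt.

move_arm --increments '[{"xyz": [0, 0, 25], "roll": 0, "grip": 0}, {"xyz": [0, 0, 20], "roll": 0, "grip": 0}, {"xyz": [0, 0, 9], "roll": 0, "grip": 0}, {"xyz": [6, 0, 0], "roll": 0, "grip": 0}, {"xyz": [2, 0, 0], "roll": 0, "grip": 0}]'

```text
time_s: 16.23
position: [0.3754, 0.2275, 0.0523]
tcp_rot: [[0.998, 0.068, 0.0], [0.068, -0.998, 0.0], [0.0, -0.0, -1.0]]
force: [-0.1, 0.8, -0.6]
opening: 0.229
grasp_force: 30.0
```

move_arm --increments '[{"xyz": [2, 0, 0], "roll": 0, "grip": 0}, {"xyz": [1, 0, 0], "roll": 0, "grip": 0}]'

```text
time_s: 16.4
position: [0.3774, 0.2276, 0.0531]
tcp_rot: [[0.998, 0.068, -0.0], [0.068, -0.998, 0.0], [-0.0, -0.0, -1.0]]
force: [-1.6, 0.8, -1.1]
opening: 0.225
grasp_force: 30.0
```

move_arm --increments '[{"xyz": [1, 0, 0], "roll": 0, "grip": 0}, {"xyz": [1, 0, 0], "roll": 0, "grip": 0}]'

```text
time_s: 16.57
position: [0.3775, 0.2274, 0.0529]
tcp_rot: [[0.998, 0.068, -0.003], [0.068, -0.998, -0.001], [-0.003, 0.001, -1.0]]
force: [-5.9, 1.1, 1.6]
opening: 0.228
grasp_force: 30.0
```

move_arm --increments '[{"xyz": [1.5, 0, -3.5], "roll": 0, "grip": 0}, {"xyz": [1.5, 0, -4], "roll": 0, "grip": 0}, {"xyz": [1.7, 0, -4], "roll": 0, "grip": 0}]'

```text
time_s: 16.82
position: [0.3823, 0.2275, 0.0642]
tcp_rot: [[0.998, 0.068, -0.004], [0.068, -0.998, -0.001], [-0.004, 0.001, -1.0]]
force: [-4.2, -1.6, -1.3]
opening: 0.227
grasp_force: 30.0
```

```bash
python3 -c "
from h import *
show(zmin=.005,cams=('scene','top'))"
```

```text
t 16.8167 p [0.3823 0.2275 0.0642] F [-4.2 -1.6 -1.3]
scene [(-120, 0), (-100, 0), (-80, 0), (-60, 6, np.float64(6.6), np.float64(33.2)), (-40, 10, np.float64(6.5), np.float64(24.4)), (-20, 51, np.float64(4.6), np.float64(18.8)), (0, 99, np.float64(-0.0), np.float64(11.3)), (20, 59, np.float64(1.0), np.float64(-5.2)), (40, 49, np.float64(-0.0), np.float64(-14.2)), (60, 51, np.float64(1.7), np.float64(-22.9)), (80, 58, np.float64(0.8), np.float64(-30.5)), (100, 21, np.float64(1.3), np.float64(-35.8)), (120, 73, np.float64(0.0), np.float64(-30.9)), (140, 53, np.float64(-0.2), np.float64(-23.3))]
top [(-120, 1, np.float64(-2.5), np.float64(-58.8)), (-100, 0), (-80, 0), (-60, 0), (-40, 0), (-20, 0), (0, 0), (20, 0), (40, 0), (60, 1, np.float64(8.0), np.float64(-21.8)), (80, 22, np.float64(4.9), np.float64(-29.4)), (100, 43, np.float64(1.9), np.float64(-36.5)), (120, 64, np.float64(0.5), np.float64(-44.0)), (140, 90, np.float64(0.1), np.float64(-23.6))]
```

It works at about 4 N; the tilt is now 22°. I'll continue the arc to ~38°.

move_arm --increments '[{"xyz": [1.8, 0, -4], "roll": 0, "grip": 0}, {"xyz": [1.9, 0, -4], "roll": 0, "grip": 0}, {"xyz": [2.1, 0, -4], "roll": 0, "grip": 0}, {"xyz": [2.2, 0, -4], "roll": 0, "grip": 0}]'

```text
time_s: 17.25
position: [0.3915, 0.2284, 0.0805]
tcp_rot: [[0.998, 0.068, -0.001], [0.068, -0.998, -0.0], [-0.001, 0.0, -1.0]]
force: [-4.9, -1.0, -1.3]
opening: 0.227
grasp_force: 30.0
```

move_arm --increments '[{"xyz": [2.3, 0, -4], "roll": 0, "grip": 0}, {"xyz": [2.5, 0, -3.8], "roll": 0, "grip": 0}, {"xyz": [2.6, 0, -3.7], "roll": 0, "grip": 0}, {"xyz": [2.7, 0, -3.6], "roll": 0, "grip": 0}]'

```text
time_s: 17.58
position: [0.403, 0.2294, 0.0957]
tcp_rot: [[0.998, 0.068, 0.001], [0.068, -0.998, 0.0], [0.001, -0.0, -1.0]]
force: [-2.2, -1.1, -1.1]
opening: 0.229
grasp_force: 30.0
```

```bash
python3 -c "
from h import *
show(zmin=.005,cams=('scene','top'))"
```

```text
t 17.5833 p [0.403  0.2294 0.0957] F [-2.2 -1.1 -1.1]
scene [(-120, 0), (-100, 0), (-80, 0), (-60, 0), (-40, 16, np.float64(6.7), np.float64(40.3)), (-20, 67, np.float64(4.0), np.float64(21.7)), (0, 127, np.float64(1.5), np.float64(8.9)), (20, 76, np.float64(0.8), np.float64(-18.5)), (40, 70, np.float64(1.0), np.float64(-34.4)), (60, 70, np.float64(1.1), np.float64(-51.4)), (80, 33, np.float64(1.2), np.float64(-62.0)), (100, 73, np.float64(-0.8), np.float64(-62.1)), (120, 57, np.float64(-0.7), np.float64(-54.9)), (140, 67, np.float64(-0.6), np.float64(-54.8))]
top [(-120, 0), (-100, 0), (-80, 0), (-60, 0), (-40, 0), (-20, 0), (0, 0), (20, 0), (40, 0), (60, 2, np.float64(7.4), np.float64(-49.6)), (80, 23, np.float64(5.5), np.float64(-65.4)), (100, 50, np.float64(2.8), np.float64(-85.6)), (120, 90, np.float64(-0.6), np.float64(-54.5)), (140, 73, np.float64(0.3), np.float64(-53.3))]
```

The tilt is about 39.5°. Tip is at u≈+100 and 78 mm below the TCP. Next: back off, rise and line up with the gap.

move_arm --increments '[{"xyz": [-6, 0, 0], "roll": 0, "grip": 0}, {"xyz": [-8, -5, -16], "roll": 0, "grip": 0}, {"xyz": [0, -6, -16], "roll": 0, "grip": 0}, {"xyz": [0, -6, -15], "roll": 0, "grip": 0}, {"xyz": [0, 0, 0], "roll": 0, "grip": 0}]'

```text
time_s: 18.1
position: [0.3913, 0.2475, 0.1449]
tcp_rot: [[0.998, 0.069, 0.012], [0.069, -0.998, 0.004], [0.012, -0.003, -1.0]]
force: [0.8, -0.0, -1.7]
opening: 0.223
grasp_force: 30.0
```

```bash
cat >> h.py <<'E'
C0=np.array([.5655,.2723]); e=np.array([.9977,.0677]); f=np.array([-.0677,.9977])
def fit(cams=("scene",)):
    """chisel tilt from blade top points (u 30..85), tip in case frame (s,lateral,z mm)"""
    s=bot.read_state(); p=np.array(s["position"]); r=p[:2]-C0
    print("t",round(s["time_s"],2),"TCP s,l,z",np.round([r@e*1000,r@f*1000,p[2]*1000],1),"F",np.round(s["force"],1))
    _,o=chisel_profile(cams=cams,zmin=.05)
    for n,(q,im) in o.items():
        q=q[(q[:,0]>30)&(q[:,0]<90)&(abs(q[:,1])<8)]
        a,b=np.polyfit(q[:,0],q[:,2],1)
        for _ in range(3):
            k=abs(q[:,2]-a*q[:,0]-b)<4; a,b=np.polyfit(q[k,0],q[k,2],1)
        th=np.arctan(-a); b-=1.3/np.cos(th)
        print(n,"theta",round(np.degrees(th),1),"axis z at u=0",round(b,1),k.sum(),"tip s,z",round(r@e*1000+130*np.cos(th),1),round(p[2]*1000+b-130*np.sin(th),1))
E
python3 - <<'E'
from h import *
fit(("scene","top"))
for n in("scene","top"):
    im,d=bot.capture(n); print([(round(o["conf"],2),toworld(n,o["at"])[0].round(3)) for o in bot.spot_in("chisel_tip",n)])
    if n=="scene": cv2.imwrite("pics/s4.png",cv2.resize(im[190:310,320:440],None,fx=4.5,fy=4.5,interpolation=2)[:,:,::-1])
E
```

```text
t 18.1 TCP s,l,z [-175.5  -13.   144.9] F [ 0.8 -0.  -1.7]
scene theta 38.4 axis z at u=0 3.2 196 tip s,z -73.6 67.4
top theta 37.6 axis z at u=0 3.1 64 tip s,z -72.5 68.7
[(0.69, array([0.424, 0.246, 0.121])), (0.49, array([ 0.221, -0.33 ,  0.012])), (0.2, array([ 0.547, -0.262,  0.005]))]
[(0.89, array([ 0.218, -0.322,  0.015]))]
```

View pics/s4.png

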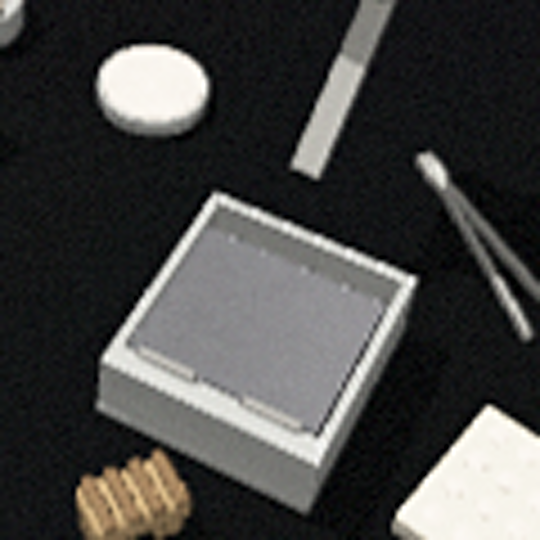

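The blade tip (px ~307,175 in the crop) hangs in front of case A's front wall, over the gap line. The lid is shut and nothing has moved. I'll check my tip model against the picture, then insert.

move_arm --increments '[{"xyz": [0, 0, 0], "roll": 0, "grip": 0}]'

```text
time_s: 18.48
position: [0.3868, 0.2449, 0.1414]
tcp_rot: [[0.998, 0.067, -0.001], [0.067, -0.998, -0.0], [-0.001, 0.0, -1.0]]
force: [0.0, 0.4, -1.5]
opening: 0.231
grasp_force: 30.0
```

```bash
python3 - <<'E'
from h import *
fit(("scene","top"))
s=bot.read_state(); p=np.array(s["position"]); R=np.array(s["tcp_rot"])
for n in("scene","top"):
    im,d=bot.capture(n); W=cloud(n,d); Q=(W-p)*1000; u=Q@R[:,0]; w=Q@R[:,1]
    m=(abs(w)<7)&(u>60)&(u<125)&(W[...,2]>.052)
    uu=u[m]; zz=Q[...,2][m]; print(n,"max u",np.sort(uu)[-8:].round(1),"z there",zz[np.argsort(uu)[-8:]].round(1))
    print("pred tip px",px(n,p+R[:,0]*.1005+np.array([0,0,-.078])).round(1))
E
```

```text
t 18.48 TCP s,l,z [-180.2  -15.2  141.4] F [ 0.   0.4 -1.5]
scene theta 38.5 axis z at u=0 2.9 194 tip s,z -78.5 63.4
top theta 38.8 axis z at u=0 6.9 61 tip s,z -78.9 66.8
scene max u [96.1 96.5 96.8 97.  97.4 97.9 98.  99. ] z there [-75.  -71.3 -72.9 -73.3 -75.  -74.1 -70.3 -72.4]
pred tip px [[386.9 229.8]]
top max u [96.9 96.9 98.  99.  99.1 99.7 99.7 99.9] z there [-70.1 -69.3 -63.9 -69.  -68.2 -74.3 -70.1 -72.9]
pred tip px [[245.1 179.9]]
```

move_arm --increments '[{"xyz": [6, 0, 5], "roll": 0, "grip": 0}, {"xyz": [6, 0, 5], "roll": 0, "grip": 0}, {"xyz": [6, 0, 5], "roll": 0, "grip": 0}, {"xyz": [5, 0, 4], "roll": 0, "grip": 0}, {"xyz": [4, 0, 3], "roll": 0, "grip": 0}]'

```text
time_s: 19.1
position: [0.4148, 0.2471, 0.1194]
tcp_rot: [[0.998, 0.067, -0.0], [0.067, -0.998, -0.0], [-0.0, 0.0, -1.0]]
force: [-0.5, 0.4, -0.6]
opening: 0.225
grasp_force: 30.0
```

```bash
python3 - <<'E'
from h import *
fit(("scene",))
im,d=bot.capture("scene"); cv2.imwrite("pics/s5.png",cv2.resize(im[190:310,320:440],None,fx=4.5,fy=4.5,interpolation=2)[:,:,::-1])
E
```

```text
t 19.1 TCP s,l,z [-152.   -14.9  119.4] F [-0.5  0.4 -0.6]
scene theta 39.1 axis z at u=0 3.9 201 tip s,z -51.1 41.3
```

View pics/s5.png

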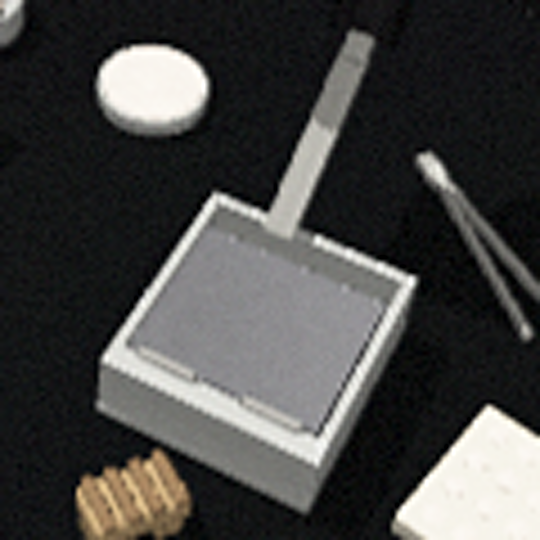

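The tip (px 285,235) is in the gap between the front wall and the lid, and nothing is touching it. I'll slide it on under the lid.

move_arm --increments '[{"xyz": [4, 0, 3.5], "roll": 0, "grip": 0}, {"xyz": [4, 0, 3.5], "roll": 0, "grip": 0}, {"xyz": [3, 0, 2.5], "roll": 0, "grip": 0}, {"xyz": [0, 0, 0], "roll": 0, "grip": 0}]'

```text
time_s: 19.53
position: [0.4256, 0.2479, 0.1102]
tcp_rot: [[0.998, 0.068, 0.0], [0.068, -0.998, 0.0], [0.0, -0.0, -1.0]]
force: [0.6, -0.2, -0.2]
opening: 0.228
grasp_force: 30.0
```

move_arm --increments '[{"xyz": [3, 0, 2.5], "roll": 0, "grip": 0}, {"xyz": [3, 0, 2.5], "roll": 0, "grip": 0}, {"xyz": [2, 0, 1.5], "roll": 0, "grip": 0}, {"xyz": [0, 0, 0], "roll": 0, "grip": 0}]'

```text
time_s: 19.87
position: [0.4335, 0.2484, 0.1039]
tcp_rot: [[0.998, 0.068, 0.0], [0.068, -0.998, 0.0], [0.0, -0.0, -1.0]]
force: [-0.1, -0.3, -0.2]
opening: 0.225
grasp_force: 30.0
```

```bash
python3 - <<'E'
from h import *
fit(("scene",))
im,d=bot.capture("scene"); cv2.imwrite("pics/s6.png",cv2.resize(im[190:310,320:440],None,fx=4.5,fy=4.5,interpolation=2)[:,:,::-1])
E
```

```text
t 19.87 TCP s,l,z [-133.4  -14.9  103.9] F [-0.1 -0.3 -0.2]
scene theta 38.9 axis z at u=0 3.7 139 tip s,z -32.2 25.9
```

View pics/s6.png

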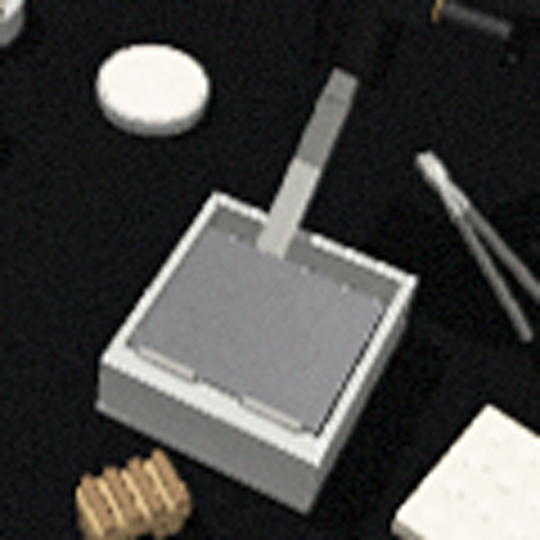

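The blade disappears at the lid's front edge (px 272,250), so the tip is under the lid with no contact force. I'll lever it up.

move_arm --increments '[{"xyz": [1, 0, -4], "roll": 0, "grip": 0}, {"xyz": [1, 0, -4], "roll": 0, "grip": 0}, {"xyz": [1, 0, -4], "roll": 0, "grip": 0}, {"xyz": [0.5, 0, -4], "roll": 0, "grip": 0}, {"xyz": [0.5, 0, -4], "roll": 0, "grip": 0}]'

```text
time_s: 20.38
position: [0.4362, 0.2485, 0.1245]
tcp_rot: [[0.998, 0.068, -0.001], [0.068, -0.998, -0.0], [-0.001, 0.0, -1.0]]
force: [-2.3, -0.5, -2.3]
opening: 0.227
grasp_force: 30.0
```

move_arm --increments '[{"xyz": [0.5, 0, -5], "roll": 0, "grip": 0}, {"xyz": [0.5, 0, -5], "roll": 0, "grip": 0}, {"xyz": [1, 0, -5], "roll": 0, "grip": 0}, {"xyz": [1, 0, -5], "roll": 0, "grip": 0}]'

```text
time_s: 20.72
position: [0.4411, 0.2491, 0.1451]
tcp_rot: [[0.998, 0.068, 0.003], [0.068, -0.998, 0.001], [0.003, -0.0, -1.0]]
force: [0.1, 0.8, -1.8]
opening: 0.227
grasp_force: 30.0
```

```bash
cat >> h.py <<'E'
def lid():
    """lid angle from grey points inside the case footprint above the wall tops, both cameras"""
    for n in ("scene","top"):
        im,d=bot.capture(n); W=cloud(n,d); r=W[...,:2]-C0; s=r@e*1000; l=r@f*1000; z=W[...,2]*1000
        m=(d>0)&(l>8)&(l<46)&(s>-45)&(s<45)&(z>46)&(z<150)
        q=np.c_[s[m],z[m]]; a=np.degrees(np.arctan2(q[:,1]-42,50-q[:,0])); 
        print(n,"lid pts",len(a),"angle",np.percentile(a,[10,50,90]).round(1) if len(a)>20 else None)
E
python3 -c "
from h import *
fit(); lid()"
```

```text
t 20.72 TCP s,l,z [-125.7  -14.7  145.1] F [ 0.1  0.8 -1.8]
scene theta 38.3 axis z at u=0 2.3 213 tip s,z -23.6 66.9
scene lid pts 638 angle [21.6 25.  26.9]
top lid pts 125 angle [24.6 30.4 37.7]
```

The lid is at ~25° with only ~2 N. I'll follow the arc.

move_arm --increments '[{"xyz": [2, 0, -5], "roll": 0, "grip": 0}, {"xyz": [2, 0, -5], "roll": 0, "grip": 0}, {"xyz": [2.5, 0, -5], "roll": 0, "grip": 0}, {"xyz": [3, 0, -5], "roll": 0, "grip": 0}, {"xyz": [3, 0, -4], "roll": 0, "grip": 0}]'

```text
time_s: 21.28
position: [0.4527, 0.2498, 0.1688]
tcp_rot: [[0.998, 0.068, 0.0], [0.068, -0.998, 0.0], [0.0, -0.0, -1.0]]
force: [-0.4, -1.0, -1.4]
opening: 0.224
grasp_force: 30.0
```

move_arm --increments '[{"xyz": [4, 0, -4], "roll": 0, "grip": 0}, {"xyz": [4, 0, -4], "roll": 0, "grip": 0}, {"xyz": [4, 0, -4], "roll": 0, "grip": 0}, {"xyz": [4, 0, -3], "roll": 0, "grip": 0}, {"xyz": [0, 0, 0], "roll": 0, "grip": 0}]'

```text
time_s: 21.7
position: [0.47, 0.251, 0.184]
tcp_rot: [[0.998, 0.067, 0.003], [0.067, -0.998, 0.001], [0.003, -0.0, -1.0]]
force: [0.4, -0.8, -1.2]
opening: 0.225
grasp_force: 30.0
```

```bash
python3 -c "
from h import *
fit(); lid()"
```

```text
t 21.7 TCP s,l,z [-96.7 -14.8 184. ] F [ 0.4 -0.8 -1.2]
scene theta 38.7 axis z at u=0 3.3 247 tip s,z 4.8 106.1
scene lid pts 689 angle [51.2 56.7 58.5]
top lid pts 1 angle None
```

move_arm --increments '[{"xyz": [3.5, 0, -2.5], "roll": 0, "grip": 0}, {"xyz": [3.5, 0, -2], "roll": 0, "grip": 0}, {"xyz": [3.5, 0, -2], "roll": 0, "grip": 0}, {"xyz": [2, 0, -1], "roll": 0, "grip": 0}, {"xyz": [0, 0, 0], "roll": 0, "grip": 0}]'

```text
time_s: 22.27
position: [0.4817, 0.2517, 0.191]
tcp_rot: [[0.998, 0.068, 0.001], [0.068, -0.998, 0.0], [0.001, -0.0, -1.0]]
force: [-0.8, -0.6, -1.7]
opening: 0.226
grasp_force: 30.0
```

```bash
python3 -c "
from h import *
fit(); lid()"
```

```text
t 22.27 TCP s,l,z [-85.  -14.9 191. ] F [-0.8 -0.6 -1.7]
scene theta 38.5 axis z at u=0 2.8 253 tip s,z 16.7 112.8
scene lid pts 644 angle [59.9 65.8 67.4]
top lid pts 0 angle None
```

The lid stands at ~67°. I'll withdraw straight back, confirm the lid stays, then level the chisel by resting its blade on the case's front wall while the grip swings down.

move_arm --increments '[{"xyz": [-3, 0, 0], "roll": 0, "grip": 0}, {"xyz": [-10, 0, 0], "roll": 0, "grip": 0}, {"xyz": [-20, 0, 0], "roll": 0, "grip": 0}, {"xyz": [-22, 0, 0], "roll": 0, "grip": 0}, {"xyz": [-10, 0, 0], "roll": 0, "grip": 0}]'

```text
time_s: 22.83
position: [0.4116, 0.2466, 0.1902]
tcp_rot: [[0.998, 0.068, -0.005], [0.068, -0.998, -0.001], [-0.005, 0.001, -1.0]]
force: [0.0, 0.2, -1.9]
opening: 0.226
grasp_force: 30.0
```

move_arm --increments '[{"xyz": [0, 0, 20], "roll": 0, "grip": 0}, {"xyz": [0, 0, 25], "roll": 0, "grip": 0}, {"xyz": [0, 0, 20], "roll": 0, "grip": 0}, {"xyz": [0, 0, 6], "roll": 0, "grip": 0}, {"xyz": [0, 0, 0], "roll": 0, "grip": 0}]'

```text
time_s: 23.25
position: [0.4147, 0.2469, 0.1185]
tcp_rot: [[0.998, 0.068, -0.003], [0.068, -0.998, -0.001], [-0.003, 0.001, -1.0]]
force: [-0.2, 0.4, -0.4]
opening: 0.228
grasp_force: 30.0
```

```bash
python3 -c "
from h import *
fit(); lid()"
```

```text
t 23.25 TCP s,l,z [-152.2  -15.1  118.5] F [-0.2  0.4 -0.4]
scene theta 37.6 axis z at u=0 1.1 192 tip s,z -49.1 40.3
scene lid pts 636 angle [60.  65.8 67.4]
top lid pts 93 angle [67.1 68.6 69.8]
```

move_arm --increments '[{"xyz": [0, 0, 4], "roll": 0, "grip": 0}, {"xyz": [-2, 0, 4], "roll": 0, "grip": 0}, {"xyz": [-2, 0, 4], "roll": 0, "grip": 0}, {"xyz": [-2, 0, 4], "roll": 0, "grip": 0}, {"xyz": [-2, 0, 4], "roll": 0, "grip": 0}]'

```text
time_s: 23.82
position: [0.4084, 0.2469, 0.0998]
tcp_rot: [[0.998, 0.068, 0.002], [0.068, -0.998, 0.001], [0.002, -0.0, -1.0]]
force: [0.8, -0.1, 1.8]
opening: 0.229
grasp_force: 30.0
```

```bash
python3 -c "
from h import *
fit()"
```

```text
t 23.82 TCP s,l,z [-158.4  -14.7   99.8] F [ 0.8 -0.1  1.8]
scene theta 31.8 axis z at u=0 2.9 171 tip s,z -47.9 34.2
```

move_arm --increments '[{"xyz": [-1.7, 0, 4], "roll": 0, "grip": 0}, {"xyz": [-1.7, 0, 4], "roll": 0, "grip": 0}, {"xyz": [-1.6, 0, 4], "roll": 0, "grip": 0}, {"xyz": [-1.5, 0, 4], "roll": 0, "grip": 0}, {"xyz": [-1.4, 0, 4], "roll": 0, "grip": 0}]'

```text
time_s: 24.28
position: [0.3994, 0.2461, 0.0791]
tcp_rot: [[0.998, 0.068, -0.001], [0.068, -0.998, -0.0], [-0.001, 0.0, -1.0]]
force: [-1.4, 0.9, 2.7]
opening: 0.227
grasp_force: 30.0
```

move_arm --increments '[{"xyz": [-1.2, 0, 4], "roll": 0, "grip": 0}, {"xyz": [-1.1, 0, 4], "roll": 0, "grip": 0}, {"xyz": [-1, 0, 4], "roll": 0, "grip": 0}, {"xyz": [-0.9, 0, 4], "roll": 0, "grip": 0}, {"xyz": [-0.8, 0, 4], "roll": 0, "grip": 0}]'

```text
time_s: 24.7
position: [0.3947, 0.2457, 0.0592]
tcp_rot: [[0.998, 0.068, -0.001], [0.068, -0.998, -0.0], [-0.001, 0.0, -1.0]]
force: [-1.1, -0.4, 2.3]
opening: 0.227
grasp_force: 30.0
```

```bash
python3 -c "
from h import *
import h
show(zmin=.03)"
```

```text
t 24.7 p [0.3947 0.2457 0.0592] F [-1.1 -0.4  2.3]
scene [(-120, 0), (-100, 0), (-80, 0), (-60, 7, np.float64(7.9), np.float64(23.4)), (-40, 15, np.float64(5.8), np.float64(18.2)), (-20, 46, np.float64(4.6), np.float64(16.1)), (0, 98, np.float64(0.8), np.float64(12.2)), (20, 50, np.float64(0.4), np.float64(0.5)), (40, 46, np.float64(0.5), np.float64(-3.9)), (60, 47, np.float64(0.1), np.float64(-7.6)), (80, 50, np.float64(0.5), np.float64(-11.9)), (100, 43, np.float64(0.0), np.float64(-14.9)), (120, 0), (140, 0)]
top [(-120, 0), (-100, 0), (-80, 0), (-60, 0), (-40, 0), (-20, 0), (0, 0), (20, 0), (40, 0), (60, 4, np.float64(6.9), np.float64(-7.5)), (80, 33, np.float64(3.0), np.float64(-10.0)), (100, 58, np.float64(0.4), np.float64(-13.9)), (120, 19, np.float64(0.1), np.float64(-15.9)), (140, 0)]
```

move_arm --increments '[{"xyz": [-0.6, 0, 4], "roll": 0, "grip": 0}, {"xyz": [-0.4, 0, 4], "roll": 0, "grip": 0}, {"xyz": [-0.3, 0, 4], "roll": 0, "grip": 0}, {"xyz": [-0.2, 0, 4], "roll": 0, "grip": 0}, {"xyz": [0, 0, 4], "roll": 0, "grip": 0}]'

```text
time_s: 25.22
position: [0.3931, 0.2456, 0.0392]
tcp_rot: [[0.998, 0.068, -0.001], [0.068, -0.998, -0.0], [-0.001, 0.0, -1.0]]
force: [-1.4, 0.7, 1.1]
opening: 0.229
grasp_force: 30.0
```

move_arm --increments '[{"xyz": [0, 0, 1], "roll": 0, "grip": 0}, {"xyz": [0, 0, 0], "roll": 0, "grip": 0}]'

```text
time_s: 25.38
position: [0.3932, 0.2456, 0.0382]
tcp_rot: [[0.998, 0.068, -0.001], [0.068, -0.998, -0.0], [-0.001, 0.0, -1.0]]
force: [-1.3, -0.2, 0.9]
opening: 0.227
grasp_force: 30.0
```

```bash
python3 -c "
from h import *
show(zmin=.03)"
```

```text
t 25.3833 p [0.3932 0.2456 0.0382] F [-1.3 -0.2  0.9]
scene [(-120, 0), (-100, 0), (-80, 3, np.float64(8.8), np.float64(12.7)), (-60, 1, np.float64(8.2), np.float64(14.3)), (-40, 16, np.float64(6.6), np.float64(13.2)), (-20, 36, np.float64(4.8), np.float64(14.2)), (0, 88, np.float64(-0.5), np.float64(13.5)), (20, 46, np.float64(0.8), np.float64(6.8)), (40, 36, np.float64(0.9), np.float64(5.7)), (60, 41, np.float64(0.2), np.float64(5.6)), (80, 43, np.float64(0.8), np.float64(5.3)), (100, 41, np.float64(0.1), np.float64(5.5)), (120, 0), (140, 0)]
top [(-120, 0), (-100, 0), (-80, 0), (-60, 0), (-40, 0), (-20, 0), (0, 0), (20, 0), (40, 0), (60, 0), (80, 25, np.float64(3.7), np.float64(7.1)), (100, 60, np.float64(0.3), np.float64(6.9)), (120, 25, np.float64(-1.3), np.float64(7.5)), (140, 0)]
```

The chisel is level again and the lid is open. I'll carry it over to the glass plate.

move_arm --increments '[{"xyz": [0, 0, -8], "roll": 0, "grip": 0}, {"xyz": [0, 0, -34], "roll": 0, "grip": 0}, {"xyz": [0, 0, -35], "roll": 0, "grip": 0}, {"xyz": [0, 0, -35], "roll": 0, "grip": 0}, {"xyz": [0, 20, 0], "roll": 0, "grip": 0}]'

```text
time_s: 25.9
position: [0.3998, 0.2289, 0.1568]
tcp_rot: [[0.997, 0.07, 0.015], [0.07, -0.998, 0.005], [0.015, -0.004, -1.0]]
force: [-0.2, 0.1, -0.5]
opening: 0.227
grasp_force: 30.0
```

move_arm --increments '[{"xyz": [6, 37, 0], "roll": 0, "grip": 0}, {"xyz": [6, 37, 0], "roll": 0, "grip": 0}, {"xyz": [6, 37, 0], "roll": 0, "grip": 0}, {"xyz": [6, 37, 0], "roll": 0, "grip": 0}, {"xyz": [6, 37, 0], "roll": 0, "grip": 0}]'

```text
time_s: 26.32
position: [0.4378, 0.0415, 0.1515]
tcp_rot: [[0.998, 0.068, 0.001], [0.068, -0.998, -0.0], [0.001, 0.0, -1.0]]
force: [0.9, 1.0, -0.7]
opening: 0.227
grasp_force: 30.0
```

move_arm --increments '[{"xyz": [6, 37, 0], "roll": 0, "grip": 0}, {"xyz": [6, 37, 0], "roll": 0, "grip": 0}, {"xyz": [6, 37, 0], "roll": 0, "grip": 0}, {"xyz": [6, 37, 0], "roll": 0, "grip": 0}, {"xyz": [6, 37, 0], "roll": 0, "grip": 0}]'

```text
time_s: 26.73
position: [0.48, -0.1415, 0.1514]
tcp_rot: [[0.998, 0.067, 0.001], [0.067, -0.998, -0.0], [0.001, 0.0, -1.0]]
force: [0.1, -0.0, -0.9]
opening: 0.229
grasp_force: 30.0
```

move_arm --increments '[{"xyz": [6, 37, 0], "roll": 0, "grip": 0}, {"xyz": [6, 37, 0], "roll": 0, "grip": 0}, {"xyz": [6, 37, 0], "roll": 0, "grip": 0}, {"xyz": [6, 25, 0], "roll": 0, "grip": 0}, {"xyz": [0, 0, 0], "roll": 0, "grip": 0}]'

```text
time_s: 27.15
position: [0.5156, -0.2805, 0.1518]
tcp_rot: [[0.998, 0.063, 0.006], [0.063, -0.998, -0.006], [0.005, 0.007, -1.0]]
force: [0.1, -0.6, -1.3]
opening: 0.229
grasp_force: 30.0
```

move_arm --increments '[{"xyz": [0, 0, 0], "roll": 0, "grip": 0}]'

```text
time_s: 27.23
position: [0.5132, -0.275, 0.151]
tcp_rot: [[0.998, 0.065, 0.001], [0.065, -0.998, -0.0], [0.001, 0.001, -1.0]]
force: [-1.7, 0.2, -1.2]
opening: 0.228
grasp_force: 30.0
```

```bash
python3 -c "
from h import *
show(zmin=.08); lid()"
```

```text
t 27.2333 p [ 0.5132 -0.275   0.151 ] F [-1.7  0.2 -1.2]
scene [(-120, 0), (-100, 9, np.float64(-8.5), np.float64(1.0)), (-80, 14, np.float64(-8.8), np.float64(2.2)), (-60, 17, np.float64(-8.6), np.float64(1.6)), (-40, 28, np.float64(-8.5), np.float64(6.2)), (-20, 10, np.float64(10.1), np.float64(28.4)), (0, 80, np.float64(2.7), np.float64(13.7)), (20, 38, np.float64(-0.5), np.float64(5.4)), (40, 30, np.float64(-0.8), np.float64(4.5)), (60, 30, np.float64(-1.4), np.float64(4.7)), (80, 32, np.float64(-1.8), np.float64(4.3)), (100, 34, np.float64(-0.5), np.float64(4.3)), (120, 17, np.float64(0.2), np.float64(3.6)), (140, 0)]
top [(-120, 0), (-100, 0), (-80, 0), (-60, 0), (-40, 0), (-20, 0), (0, 0), (20, 0), (40, 4, np.float64(-3.4), np.float64(6.5)), (60, 52, np.float64(-4.6), np.float64(6.6)), (80, 63, np.float64(-2.5), np.float64(5.9)), (100, 60, np.float64(-3.4), np.float64(6.3)), (120, 28, np.float64(-3.3), np.float64(6.0)), (140, 0)]
scene lid pts 640 angle [61.4 65.8 67.5]
top lid pts 92 angle [67.  68.7 69.7]
```

move_arm --increments '[{"xyz": [0, 0, 30], "roll": 0, "grip": 0}, {"xyz": [0, 0, 35], "roll": 0, "grip": 0}, {"xyz": [0, 0, 35], "roll": 0, "grip": 0}, {"xyz": [0, 0, 22], "roll": 0, "grip": 0}, {"xyz": [0, 0, 9], "roll": 0, "grip": 0}]'

```text
time_s: 27.85
position: [0.5109, -0.2704, 0.0166]
tcp_rot: [[0.998, 0.069, -0.005], [0.069, -0.998, 0.004], [-0.005, -0.005, -1.0]]
force: [0.1, 0.5, 0.1]
opening: 0.223
grasp_force: 30.0
```

move_arm --increments '[{"xyz": [0, 0, 3], "roll": 0, "grip": 0}, {"xyz": [0, 0, 2], "roll": 0, "grip": 0}, {"xyz": [0, 0, 1], "roll": 0, "grip": 0}, {"xyz": [0, 0, 0], "roll": 0, "grip": 0}]'

```text
time_s: 28.18
position: [0.514, -0.2739, 0.0151]
tcp_rot: [[0.998, 0.068, 0.002], [0.068, -0.998, -0.002], [0.002, 0.002, -1.0]]
force: [0.5, 0.2, -1.2]
opening: 0.225
grasp_force: 30.0
```

move_arm --increments '[{"xyz": [0, 0, 1], "roll": 0, "grip": 0}, {"xyz": [0, 0, 0], "roll": 0, "grip": 0}]'

```text
time_s: 28.35
position: [0.5136, -0.2738, 0.0137]
tcp_rot: [[0.998, 0.068, 0.002], [0.068, -0.998, -0.001], [0.002, 0.001, -1.0]]
force: [0.3, -0.7, -0.6]
opening: 0.228
grasp_force: 30.0
```

move_arm --increments '[{"xyz": [0, 0, 1], "roll": 0, "grip": 0}, {"xyz": [0, 0, 1], "roll": 0, "grip": 0}, {"xyz": [0, 0, 0], "roll": 0, "grip": 0}]'

```text
time_s: 28.6
position: [0.513, -0.2734, 0.0107]
tcp_rot: [[0.998, 0.068, -0.0], [0.068, -0.998, -0.0], [-0.0, -0.0, -1.0]]
force: [-0.0, 0.9, -0.2]
opening: 0.226
grasp_force: 30.0
```

move_arm --increments '[{"xyz": [0, 0, 0.7], "roll": 0, "grip": 0}, {"xyz": [0, 0, 0], "roll": 0, "grip": 0}]'

```text
time_s: 28.77
position: [0.5129, -0.2734, 0.0098]
tcp_rot: [[0.998, 0.068, -0.0], [0.068, -0.998, 0.0], [-0.0, -0.0, -1.0]]
force: [-0.6, -0.2, -0.3]
opening: 0.227
grasp_force: 30.0
```

move_arm --increments '[{"xyz": [0, 0, 0.6], "roll": 0, "grip": 0}, {"xyz": [0, 0, 0], "roll": 0, "grip": 0}]'

```text
time_s: 28.93
position: [0.513, -0.2734, 0.0095]
tcp_rot: [[0.998, 0.068, -0.0], [0.068, -0.998, -0.0], [-0.0, -0.0, -1.0]]
force: [-0.2, 0.3, 1.0]
opening: 0.225
grasp_force: 30.0
```

```bash
python3 -c "
from h import *
show(zmin=.011)"
```

```text
t 28.9333 p [ 0.513  -0.2734  0.0095] F [-0.2  0.3  1. ]
scene [(-120, 0), (-100, 0), (-80, 0), (-60, 0), (-40, 5, np.float64(-8.4), np.float64(6.2)), (-20, 6, np.float64(10.4), np.float64(18.5)), (0, 54, np.float64(5.2), np.float64(13.4)), (20, 29, np.float64(-1.2), np.float64(6.5)), (40, 28, np.float64(-1.4), np.float64(5.0)), (60, 29, np.float64(-0.1), np.float64(4.3)), (80, 32, np.float64(-0.4), np.float64(3.6)), (100, 29, np.float64(0.3), np.float64(4.0)), (120, 12, np.float64(-0.4), np.float64(4.0)), (140, 0)]
top [(-120, 1, np.float64(9.6), np.float64(1.7)), (-100, 25, np.float64(1.0), np.float64(15.4)), (-80, 3, np.float64(7.4), np.float64(16.3)), (-60, 0), (-40, 0), (-20, 0), (0, 0), (20, 0), (40, 0), (60, 0), (80, 0), (100, 0), (120, 0), (140, 0)]
```

Light contact, about 1 N. I'll lower another half millimetre and open slowly.

move_arm --increments '[{"xyz": [0, 0, 0.4], "roll": 0, "grip": 0}, {"xyz": [0, 0, 0], "roll": 0, "grip": 22}, {"xyz": [0, 0, 0], "roll": 0, "grip": 24}, {"xyz": [0, 0, 0], "roll": 0, "grip": 26}, {"xyz": [0, 0, 0], "roll": 0, "grip": 30}]'

```text
time_s: 29.45
position: [0.5131, -0.2735, 0.0088]
tcp_rot: [[0.998, 0.068, 0.0], [0.068, -0.998, -0.0], [0.0, 0.0, -1.0]]
force: [-0.8, -0.3, -0.3]
opening: 0.274
grasp_force: 0.0
```

move_arm --increments '[{"xyz": [0, 0, 0], "roll": 0, "grip": 45}, {"xyz": [0, 0, 0], "roll": 0, "grip": 60}, {"xyz": [0, 0, 0], "roll": 0, "grip": 60}, {"xyz": [0, 0, 0], "roll": 0, "grip": 60}]'

```text
time_s: 29.78
position: [0.513, -0.2733, 0.0088]
tcp_rot: [[0.998, 0.068, -0.0], [0.068, -0.998, 0.0], [-0.0, -0.0, -1.0]]
force: [0.8, 0.1, 0.2]
opening: 0.513
grasp_force: 0.0
```

move_arm --increments '[{"xyz": [0, 0, -10], "roll": 0, "grip": 60}, {"xyz": [0, 0, -30], "roll": 0, "grip": 60}, {"xyz": [0, 0, -40], "roll": 0, "grip": 60}, {"xyz": [0, 0, -40], "roll": 0, "grip": 60}, {"xyz": [-30, 0, -30], "roll": 0, "grip": 60}]'

```text
time_s: 30.2
position: [0.489, -0.2776, 0.1628]
tcp_rot: [[0.998, 0.07, 0.01], [0.07, -0.998, -0.007], [0.009, 0.007, -1.0]]
force: [0.4, -1.0, 1.3]
opening: 0.598
grasp_force: 0.0
```

move_arm --increments '[{"xyz": [-35, 0, 0], "roll": 0, "grip": 60}, {"xyz": [-35, 0, 0], "roll": 0, "grip": 60}, {"xyz": [0, 0, 0], "roll": 0, "grip": 60}, {"xyz": [0, 0, 0], "roll": 0, "grip": 60}]'

```text
time_s: 30.53
position: [0.4123, -0.2798, 0.1594]
tcp_rot: [[0.998, 0.065, 0.0], [0.065, -0.998, 0.0], [0.0, -0.0, -1.0]]
force: [0.3, -0.0, -0.5]
opening: 0.599
grasp_force: 0.0
```

```bash
python3 - <<'E'
from h import *
lid(); im,d=bot.capture("scene"); cv2.imwrite("pics/end.png",cv2.resize(im[90:330,120:480],None,fx=2.2,fy=2.2,interpolation=2)[:,:,::-1])
s=bot.read_state(); print(s["time_s"],np.round(s["position"],3),np.round(s["qvel"],2))
E
```

```text
scene lid pts 644 angle [59.7 65.8 67.6]
top lid pts 94 angle [67.  68.7 69.7]
30.6833 [ 0.415 -0.281  0.159] [ 0.55  0.69 -0.34  0.04  0.14 -0.03]
```

View pics/end.png

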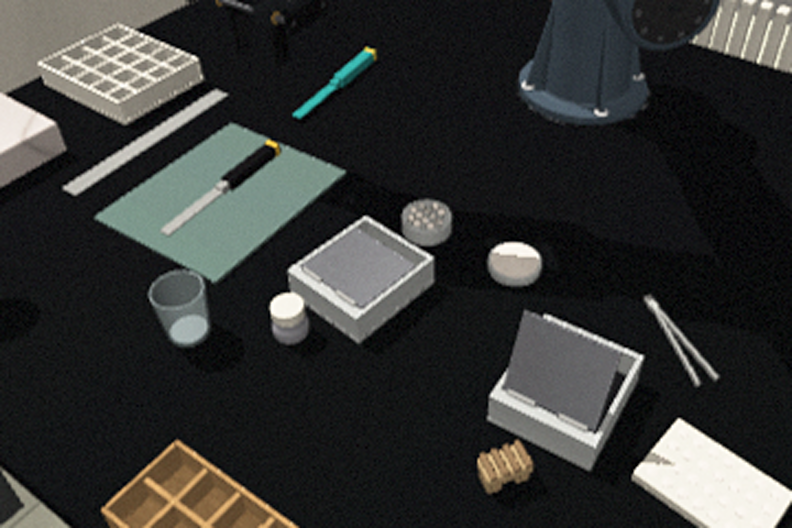

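The chisel lies flat, fully on the glass (px 165,230 to 275,150). Case A's lid stands open (565,370), case B is shut and the rest hasn't moved. Handing in.

```bash
python3 -c "
from rig import bot
print(bot.hand_in())"
```

```text
the job is handed in; nothing more can be done
None
```

Handed in at about 31 s: the lid of the case in front of the tooth stands open at about 67°, the chisel lies flat on the glass, the other case is shut, and nothing else appears to have moved.

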